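# Lock an air nozzle into a push-fit fitting

## Task

Take the air nozzle (the one with the knurled grip and the narrow tip) out of the wooden rack and push it straight down into the upright push-fit fitting, through the spring catches and on until it presses on the rubber seal at the bottom, whose depth you must feel, with 12 to 15 N, and never with more than 20 N. Then tug it straight up (10 to 15 N) for about a second to prove that the catches hold it, tugging no harder than 25 N, and let go, leaving it locked upright in the fitting. Do not knock over or shift the vase or the spanner, leave the blanking plug in the rack, and keep the robot from leaning on the fitting.

Things in the scene. Friction and masses are not known exactly. Their poses are not given: they have to be found in the camera images.
- fitting: Fixed iron manifold plate 110 x 110 x 25 mm with an upright round steel push-fit socket, 45 mm across, on its centre. Origin under the plate's centre on the table, z up; the mouth is 105 mm above it. Its x axis is the line on which the two catches face each other.
- mouth (a point): Centre of the socket's mouth, z up along the bore: round, 18.2 mm across, square-edged. Two spring catches stand into it 20 to 26 mm below the mouth. The rubber seal lies 44 to 66 mm below the mouth: its depth differs from fitting to fitting, no reading gives it, it must be felt.
- catch_a: Spring catch, a steel tooth at the bore's +x side, 13.2 mm from its twin at rest; slides out up to 4 mm against 3 to 6 N. Origin under the plate's centre.
- catch_b: The twin of catch_a at the bore's -x side. Pushing the nozzle past both takes roughly 5 to 15 N, felt while its foot is 20 to 42 mm below the mouth; at 42 mm they snap in above its shoulder ring and it cannot be pulled out. Origin under the plate's centre.
- seal: The rubber seal at the bottom of the bore, 17 mm across, springy (about 10 N per mm). Origin at the socket's mouth, NOT at the seal's face, which lies 44 to 66 mm below it.
- nozzle: The air nozzle, loose, round, upright, 136 mm tall, about 140 g, brass with a knurled steel grip 26 mm across (88 to 120 mm above the foot) and a tapering tip 9 mm across at the top. Origin at the centre of its foot, z up. It starts standing in one of the rack's holes, foot 15 mm above the table, 40 mm of it in the hole.
- nozzle_grip (a point): Centre of the nozzle's grip, on its axis, 104 mm above its foot: the place to grasp.
- nozzle_foot (a point): Centre of the underside of the nozzle's foot; z up along the nozzle. From the foot: cone 0 to 10 mm (10 to 17 mm across), shoulder ring to 16 mm (17 across), neck to 52 mm (11 across), cone to 57 mm, shaft to 88 mm (17 across).
- rack: Fixed dark wooden rack block, 75 mm (x) by 235 mm (y) by 55 mm tall, three holes 21 mm across and 40 mm deep in a row along its y axis at -78, 0 and +78 mm. Origin under its centre on the table.
- plug: Blanking plug, a bystander in another hole of the rack: 72 mm tall, a plain brass pin 17 mm across with a flat steel disc head 38 mm across. Origin at its foot.
- vase: Cobalt glass vase, bystander, 212 mm tall, 72 mm across. Origin under its foot.
- spanner: Steel spanner, bystander, 170 mm long, lying flat along its x axis.
Not all that is in view belongs to the job. What is shaped like the nozzle but blue or purple is not meant.

How it is judged (in metres and radians):
On the way, in this order (a step that is already met when the one before it is completed fails the run):
1. the nozzle is through the catches and presses on the seal with at least 9 N (horizontal distance between nozzle_foot and mouth below 0.004 m and angle between nozzle_foot's own z axis and vertical below 0.07 rad and z of nozzle_foot in the frame of mouth below -0.042 m and contact force between seal and nozzle above 9 N), for 0.1 s.
2. the nozzle is tugged upward against the catches (at least 3 N on one of them) and they hold (horizontal distance between nozzle_foot and mouth below 0.004 m and angle between nozzle_foot's own z axis and vertical below 0.07 rad and z of nozzle_foot in the frame of mouth below -0.039 m and contact force between any of catch_a, catch_b and nozzle above 3 N), for 0.3 s.
At the end, for the whole second after the job is handed in: the nozzle stands upright (within 4 degrees) in the fitting, on its axis to 4 mm, its foot at least 41 mm below the mouth (locked under the catches), at rest and released; the blanking plug still in its hole (moved less than 15 mm) (horizontal distance between nozzle_foot and mouth below 0.004 m and angle between nozzle_foot's own z axis and vertical below 0.07 rad and z of nozzle_foot in the frame of mouth below -0.041 m and linear speed of nozzle below 0.02 m/s and contact force between the fingers and nozzle below 0.1 N and distance of plug from where it was at the start of the episode below 0.015 m); the robot touches nothing.
It fails at once if the robot presses the nozzle on the seal with more than 20 N (contact force between seal and nozzle above 20 N and contact force between any of the fingers, the arm and nozzle above 0.5 N).
It fails at once if a tug of more than 25 N on a catch (contact force between any of catch_a, catch_b and nozzle above 25 N).
It fails at once if the robot leans on the fitting (over 10 N) (contact force between any of the arm, the fingers and fitting above 10 N).
It fails at once if the vase is shifted by 30 mm or tipped (distance of vase from where it was at the start of the episode above 0.03 m or angle between vase's own z axis and vertical above 0.3 rad).
It fails at once if the spanner or the blanking plug is shifted by 30 mm (distance of any of spanner, plug from where it was at the start of the episode above 0.03 m).
It also fails if it takes over 64 s, if anything falls off the work surface, if the arm or the gripper's body presses on something with over 40 N, if the wrist force passes 120 N, or if a joint passes its speed limit or range.

## Robot

A 6-joint arm with a two-finger parallel gripper is mounted at the origin on the work surface. World frame = base frame: x ahead of the robot, y to its left, z up, the work surface at z = 0. Lengths are in m, angles in degrees, forces in N, time in s.
With the tool pointing down it reaches from about 0.2 to 0.875 m from the base axis. Payload 3.4 kg.
Tool frame: the origin (TCP) lies midway between the tips of the shut fingers; the grasp point (between the pads) lies manip.tcp_to_grasp behind it (manip.tcp_to_grasp is the distance from the TCP to the grasp point, in m); y points along the fingers, z is the direction in which the jaws open and shut, and the axes are right-handed (so a half turn about y gives the same grasp; the last joint's range is limited). The gripper opens to 94 mm and grips with 3 to 60 N. Pads are 16 mm wide; open, the fingers measure 119 mm over their backs; the gripper's body (75 mm by 177 mm) begins 78 mm behind the grasp point.
Start: joints at [-78.839, 15.808, 86.224, -0, 77.962, -6.933], TCP at [0.179, -0.547, 0.205] pointing down, gripper open.
Joint ranges: [-165.64, 165.64], [-43.16, 119.46], [12.63, 154.43], [-67.54, 247.53], [6.08, 155.33], [-154.97, 154.97]. Speed limits (degrees/s): [147.25, 147.25, 180, 180, 180, 180].

## Interface

Orientations are given as a 3x3 rotation matrix whose columns are the frame's x, y, z axes.
In Python, from workcell import sense, eyes, workorder, manip gives the robot as it stands.
- The arm moves only by the tool play_rows, never from a script. Its argument "deltas" is a list of rows, each a list of 5 numbers: the shift along the tool's x, y, z in m, then the turn about the tool's y in degrees, then the closure, from 0 (fully open) to 1 (shut). A call has 1 to 8 rows; each row is the pose to reach, as a shift and turn from the pose measured when the call began, along the tool's axes at that moment; what a row does not reach only later rows make up. A row lasts 1/12 s, in which the tool goes at most 41.7 mm and 7.16 degrees, less where a joint would pass 70% of its speed; a pose out of reach is approached as far as the arm can. A call with a gripper value outside its range is refused whole. The fingers move at their own pace and stop on an object; the grip force is fixed at half the most. Time passes only in rows, so rows that repeat a pose let the fingers close. It gives the time, the measured TCP pose, the force and the opening at its end, in the units of the state.
- sense(): the state, without advancing time (a new reading comes with each control period).
- eyes.grab_frame(name): name is "side" or "top"; returns (picture, depth): 480x640x3 uint8, red, green, blue; 480x640 float32, m along the optical axis (not along the pixel's ray), 0 where there is no reading.
- eyes.camera_info(name): a dict with "mtx" (3x3 intrinsics, pixels), "world_from_camera" (4x4, takes a point from camera to world coordinates). Camera axes: x right, y down, z forward; pixel columns grow to the right and rows downward; lengths in m; the calibration is good to about 2 mm. A picture is of the moment at which its call begins. camera_info takes no time and is no camera call.
- workorder.job_done(): hands the job in, once; it reports no verdict.
The state is a dict: "t": time; "q": joint angles; "qd": joint speeds; "joint_torque": joint torques, N m; "ee_pos": TCP position; "tool_rot": TCP orientation; "wrist_force": force on the tool from outside, world axes, zero at the start; "moment": the same for the moment, N m; "opening": finger opening in m.
Only numpy, scipy, OpenCV 4.12 (cv2) and the standard library are available. Lean on these libraries where they do the work, as an engineer would, in place of code of your own. Each camera call takes 0.05 s, during which the arm holds its last target.

## Working session

There is one attempt and no reset: what is moved stays moved. The work goes in short steps, Python scripts to look and compute and a tool call to move; the robot and the scene stay as the last step left them, time stands still between calls to the robot, and variables do not carry over. Pictures are saved under pics/ and viewed, and the job is handed in when it is done.

Besides the shell and the picture viewer there is one more tool, called after "Call:" as name(argument=value, ...), one argument or row to a line, values as JSON. play_rows: Moves the arm, as the interface text tells. Its arguments: {"type":"object","properties":{"deltas":{"type":"array"}},"required":["deltas"]}

```bash
ls; mkdir -p pics; python3 - <<'E'
from workcell import sense, eyes, workorder, manip
import cv2
s=sense(); print(s); print(manip.tcp_to_grasp)
for n in("side","top"):
    p,d=eyes.grab_frame(n); cv2.imwrite(f"pics/{n}0.png",p[:,:,::-1]); 
    import numpy as np; np.save(f"pics/{n}0.npy",d); np.save(f"pics/{n}0_p.npy",p)
    print(n,eyes.camera_info(n))
E
```

```text
pics
{'t': 0.0, 'q': array([-7.88399971e+01,  1.58485219e+01,  8.62946348e+01, -1.38310646e-04,
        7.79621926e+01, -6.93318553e+00]), 'qd': array([-0.00890989, -0.06305784, -0.05749063, -0.07205865,  0.00640608,
       -0.05972903]), 'joint_torque': array([ 8.10427500e-04, -4.04581511e+01, -2.37230086e+01,  7.01014884e-02,
        3.43570055e-02, -1.39665112e-04]), 'ee_pos': array([ 0.17845311, -0.54600792,  0.20459987]), 'tool_rot': array([[-9.50552542e-01, -3.58193993e-04,  3.10563580e-01],
       [-3.10563709e-01,  1.80346526e-03, -9.50550856e-01],
       [-2.19609023e-04, -9.99998310e-01, -1.82553055e-03]]), 'wrist_force': array([-0.60166896,  0.32538198, -0.36349895]), 'moment': array([-0.05930321,  0.02505727,  0.01161855]), 'opening': 0.0938101927404781}
0.0188
side {'mtx': array([[499.06673606,   0.        , 328.22063464],
       [  0.        , 499.06673606, 242.63841741],
       [  0.        ,   0.        ,   1.        ]]), 'world_from_camera': array([[ 0.95566163, -0.16362536,  0.24482153,  0.33245496],
       [-0.29432603, -0.55650114,  0.77696761, -0.86152484],
       [ 0.00911186, -0.81457549, -0.57998599,  0.67592524],
       [ 0.        ,  0.        ,  0.        ,  1.        ]])}
top {'mtx': array([[491.37158071,   0.        , 322.20699787],
       [  0.        , 491.37158071, 241.9484354 ],
       [  0.        ,   0.        ,   1.        ]]), 'world_from_camera': array([[-0.01639653, -0.99641274,  0.08302296,  0.50226571],
       [-0.99982721,  0.01561193, -0.01009083, -0.04675827],
       [ 0.00875848, -0.08317407, -0.99649654,  1.25580191],
       [ 0.        ,  0.        ,  0.        ,  1.        ]])}
```

View pics/side0.png

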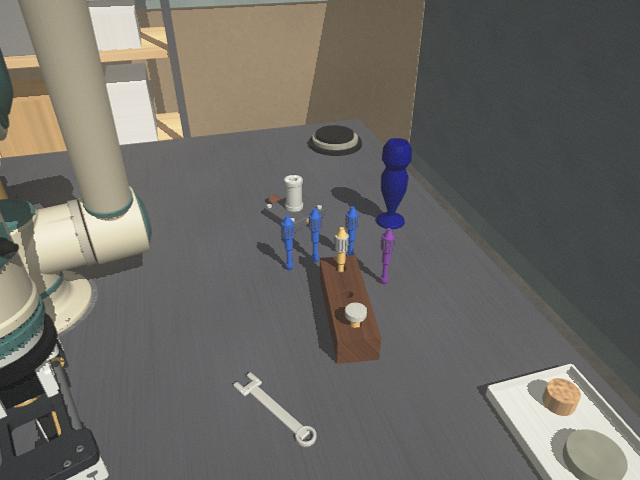

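View pics/top0.png

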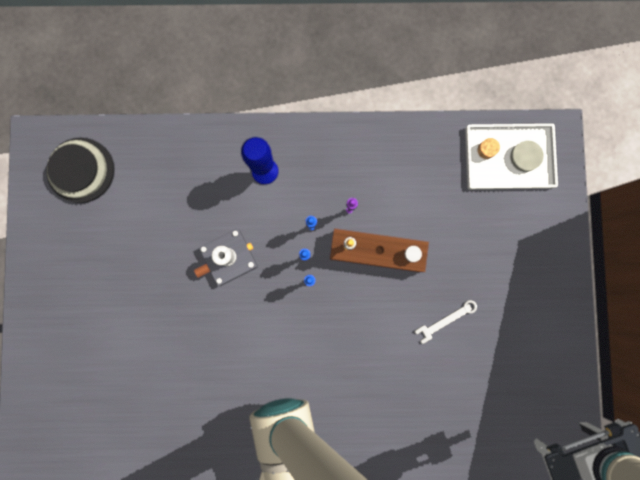

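The side picture shows:
- **Rack:** at (350,310), with a brass nozzle at (341,245) and the plug at (355,313).
- **Look-alikes:** blue ones at (289,243), (316,235) and (351,230), and a purple one at (388,255).

The top picture shows:
- **Nozzle:** (350,243).
- **Plug:** (413,254).
- **Fitting:** (222,256).
- **Vase:** (262,165).
- **Look-alikes:** (311,222), (304,255), (310,281) and (352,204).

The brass one in the rack fits the description. I'll enlarge both views to confirm it.

```bash
python3 - <<'E'
import cv2,numpy as np
p=np.load("pics/side0_p.npy")[:,:,::-1]; t=np.load("pics/top0_p.npy")[:,:,::-1]
cv2.imwrite("pics/c1.png",cv2.resize(p[170:350,255:415],None,fx=3.3,fy=3.3,interpolation=cv2.INTER_CUBIC))
cv2.imwrite("pics/c2.png",np.hstack([cv2.resize(t[215:295,180:270],None,fx=4.4,fy=4.4,interpolation=cv2.INTER_CUBIC),cv2.resize(t[215:295,325:415],None,fx=4.4,fy=4.4,interpolation=cv2.INTER_CUBIC)]))
cv2.imwrite("pics/c3.png",cv2.resize(p[165:225,255:335],None,fx=8,fy=8,interpolation=cv2.INTER_CUBIC))
E
```

```text
(no output)
```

View pics/c1.png

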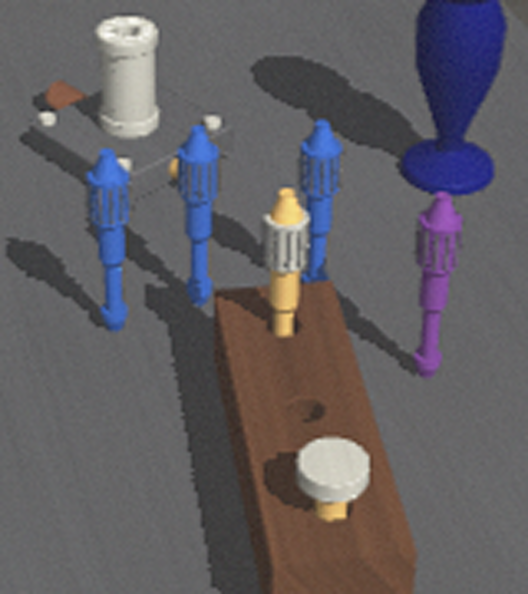

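View pics/c2.png

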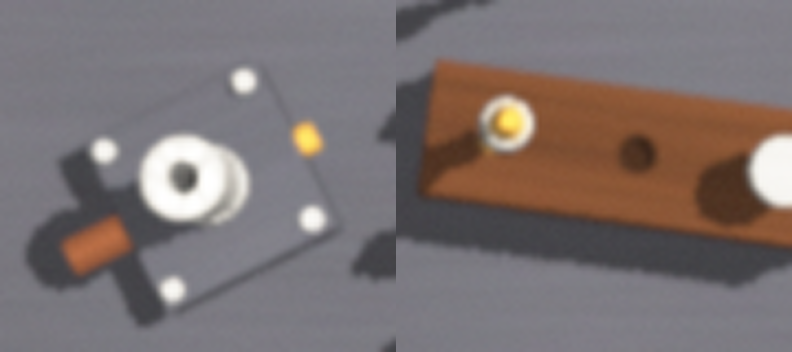

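View pics/c3.png

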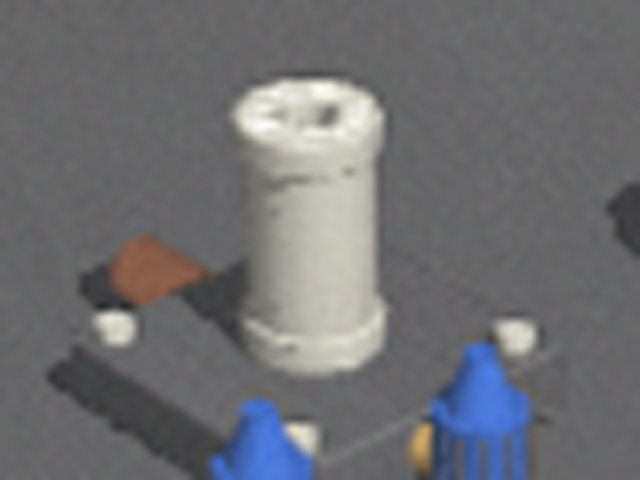

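The enlarged crops confirm it: the only brass nozzle with a knurled steel grip is in the rack's far hole. The rest of the same shape are blue or purple. Next I measure both objects with both cameras.

```bash
cat > h.py <<'E'
import numpy as np, cv2
from workcell import sense, eyes, workorder, manip
def ray(n,u,v,z):
    c=eyes.camera_info(n);K=c["mtx"];T=c["world_from_camera"]
    d=T[:3,:3]@np.linalg.inv(K)@[u,v,1];o=T[:3,3];return o+d*(z-o[2])/d[2]
def proj(n,P):
    c=eyes.camera_info(n);K=c["mtx"];T=np.linalg.inv(c["world_from_camera"])
    q=K@(T@np.r_[P,1])[:3];return q[:2]/q[2]
def dep(n,d,u,v):
    c=eyes.camera_info(n);K=c["mtx"];T=c["world_from_camera"];z=d[int(round(v)),int(round(u))]
    return (T@np.r_[np.linalg.inv(K)@[u,v,1]*z,1])[:3]
def show(n): 
    p,d=eyes.grab_frame(n);return p,d
E
python3 - <<'E'
from h import *
np.set_printoptions(precision=4,suppress=True)
C=lambda x,y,s,x0,y0:((x+.5)/s-.5+x0,(y+.5)/s-.5+y0)
dt=np.load("pics/top0.npy");ds=np.load("pics/side0.npy")
def r(l,n,uv,z): print(l,n,np.round(uv,1),ray(n,*uv,z),'depth',dep(n,dt if n=="top" else ds,*uv))
r("mouth","top",C(184,177,4.4,180,215),.105)
r("mouth","side",C(308,117,8,255,165),.105)
r("socket rim left","side",C(245,117,8,255,165),.105)
r("griptop","top",C(110,124,4.4,325,215),.135)
r("tip","top",C(115,120,4.4,325,215),.151)
r("tip","side",C(287,190,3.3,255,170),.151)
r("gripcentre","side",C(286,243,3.3,255,170),.119)
r("plug","top",(413,254),.087)
r("hole","top",C(638-396,153,4.4,325,215),.055)
r("hole","side",C(308,410,3.3,255,170),.055)
# bolts of plate
for x,y in((244,81),(104,151),(312,219),(172,290)): r("bolt","top",C(x,y,4.4,180,215),.028)
r("orange","top",C(307,139,4.4,180,215),.025)
r("red","top",C(97,246,4.4,180,215),.03)
for u,v in((311,222),(304,255),(310,281),(352,204)): r("decoy","top",(u,v),.136)
for u,v in((289,220),(316,211),(351,210),(388,232)): r("decoy","side",(u,v),.136)
r("vase top","top",(257,152),.212);r("vase","side",(397,142),.212)
E
```

```text
mouth top [221.4 254.8] [0.5716 0.178  0.105 ] depth [0.574  0.1859 0.0644]
mouth side [293.1 179.2] [0.5698 0.1778 0.105 ] depth [0.5722 0.1883 0.0992]
socket rim left side [285.2 179.2] [0.5517 0.183  0.105 ] depth [0.5509 0.1795 0.107 ]
griptop top [349.6 242.8] [ 0.5927 -0.1208  0.135 ] depth [ 0.5913 -0.1197  0.1525]
tip top [350.8 241.9] [ 0.5934 -0.1224  0.151 ] depth [ 0.5935 -0.1224  0.1504]
tip side [341.6 227.2] [ 0.5933 -0.1173  0.151 ] depth [ 0.5921 -0.1207  0.1534]
gripcentre side [341.3 243.3] [ 0.5911 -0.1246  0.119 ] depth [ 0.5882 -0.1326  0.125 ]
plug top [413 254] [ 0.5674 -0.2747  0.087 ] depth [ 0.5674 -0.2748  0.0864]
hole top [379.6 249.4] [ 0.5818 -0.1994  0.055 ] depth [ 0.5842 -0.204   0.0188]
hole side [348.  293.9] [ 0.5813 -0.1986  0.055 ] depth [ 0.5848 -0.1894  0.0464]
bolt top [235.1 233. ] [0.6304 0.1589 0.028 ] depth [0.6301 0.1584 0.0313]
bolt top [203.2 248.9] [0.5917 0.2384 0.028 ] depth [0.5913 0.2371 0.0333]
bolt top [250.5 264.4] [0.5512 0.1206 0.028 ] depth [0.5511 0.1203 0.0299]
bolt top [218.7 280.5] [0.5124 0.1997 0.028 ] depth [0.5123 0.
[... 238 characters left out ...]
43]
decoy top [304 255] [ 0.5663 -0.0161  0.136 ] depth [ 0.5663 -0.0161  0.1365]
decoy top [310 281] [ 0.507  -0.0289  0.136 ] depth [ 0.507  -0.029   0.1386]
decoy top [352 204] [ 0.6822 -0.1281  0.136 ] depth [ 0.6825 -0.1283  0.1338]
decoy side [289 220] [ 0.5083 -0.042   0.136 ] depth [ 0.5104 -0.0325  0.1297]
decoy side [316 211] [ 0.5692 -0.0245  0.136 ] depth [ 0.5705 -0.0201  0.1332]
decoy side [351 210] [ 0.6393 -0.0409  0.136 ] depth [ 0.6412 -0.0359  0.1327]
decoy side [388 232] [ 0.6813 -0.1369  0.136 ] depth [ 0.6827 -0.1339  0.1337]
vase top top [257 152] [0.7866 0.0805 0.212 ] depth [0.786  0.0802 0.2142]
vase side [397 142] [0.7908 0.0884 0.212 ] depth [0.7893 0.0852 0.2135]
```

Mouth is at about (0.571, 0.178), which agrees with the bolt centre. The nozzle is at about (0.593, -0.1215), which agrees with the 78 mm hole pitch. Now I work out the approach.

```bash
cat >> h.py <<'E'
np.set_printoptions(precision=4,suppress=True)
def delta(x,y,z,s=None):
    s=s or sense();return s["tool_rot"].T@(np.array([x,y,z])-s["ee_pos"])
E
python3 -c "
from h import *
print(delta(.593,-.1215,.22))"
```

```text
[-0.5259 -0.0148 -0.2749]
```

Call:
play_rows(
  deltas=[
    [-0.035, -0.015, -0.018, 0, 0],
    [-0.07, -0.015, -0.036, 0, 0],
    [-0.105, -0.015, -0.055, 0, 0],
    [-0.14, -0.015, -0.073, 0, 0],
    [-0.175, -0.015, -0.091, 0, 0],
    [-0.21, -0.015, -0.11, 0, 0],
    [-0.245, -0.015, -0.128, 0, 0],
    [-0.28, -0.015, -0.146, 0, 0],
  ],
)

```text
t: 0.77
ee_pos: [0.4001, -0.3185, 0.2198]
tool_rot: [[-0.951, -0.001, 0.31], [-0.31, 0.002, -0.951], [-0.0, -1.0, -0.002]]
wrist_force: [-0.5, -0.5, -0.3]
opening: 0.094
```

```bash
python3 -c "
from h import *
s=sense();print(s['ee_pos'],s['tool_rot'],s['q'],s['wrist_force'],delta(.593,-.1215,.22))"
```

```text
[ 0.4001 -0.3185  0.2198] [[-0.9506 -0.0006  0.3103]
 [-0.3103  0.0019 -0.9506]
 [-0.     -1.     -0.002 ]] [-46.3642   9.8904  92.169    0.052   78.0458  25.5455] [-0.5032 -0.48   -0.3251] [-0.2445  0.     -0.1274]
```

Call:
play_rows(
  deltas=[
    [-0.035, 0, -0.018, 0, 0],
    [-0.07, 0, -0.036, 0, 0],
    [-0.105, 0, -0.055, 0, 0],
    [-0.14, 0, -0.073, 0, 0],
    [-0.175, 0, -0.091, 0, 0],
    [-0.21, 0, -0.109, 0, 0],
    [-0.2445, 0, -0.1274, 0, 0],
    [-0.2445, 0, -0.1274, 0, 0],
  ],
)

```text
t: 1.43
ee_pos: [0.5972, -0.116, 0.219]
tool_rot: [[-0.949, 0.002, 0.316], [-0.316, 0.006, -0.949], [-0.003, -1.0, -0.005]]
wrist_force: [0.5, -0.7, 0.2]
opening: 0.0938
```

```bash
python3 -c "
from h import *
s=sense();print(s['ee_pos'],s['q'],s['wrist_force'],delta(.593,-.1215,.1))
p,d=show('side');cv2.imwrite('pics/s1.png',cv2.resize(p[120:320,220:460][:,:,::-1],None,fx=3,fy=3))
"
```

```text
[ 0.5972 -0.116   0.219 ] [-17.765   18.2904  80.6851   0.345   81.0312  53.7738] [ 0.535  -0.716   0.1996] [0.0061 0.119  0.0045]
```

View pics/s1.png

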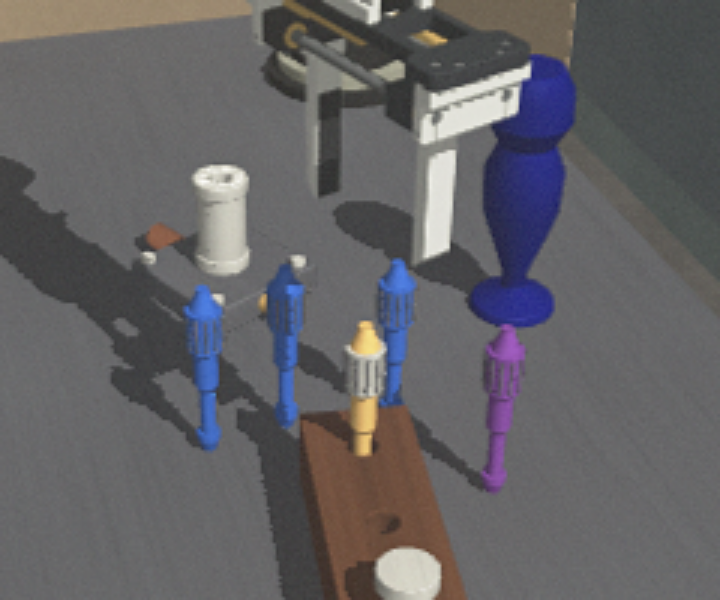

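The gripper is above the rack with its fingers open on either side, clear of the look-alikes. I descend in steps.

Call:
play_rows(
  deltas=[
    [0.006, 0.01, 0.0045, 0, 0],
    [0.006, 0.02, 0.0045, 0, 0],
    [0.006, 0.02, 0.0045, 0, 0],
  ],
)

```text
t: 1.73
ee_pos: [0.5874, -0.1255, 0.1958]
tool_rot: [[-0.95, -0.007, 0.313], [-0.313, 0.004, -0.95], [0.005, -1.0, -0.007]]
wrist_force: [-0.8, -0.3, -0.5]
opening: 0.0939
```

```bash
python3 -c "
from h import *
s=sense();print(s['ee_pos'],s['qd'],s['wrist_force'],s['tool_rot'],delta(.593,-.1215,.1))
"
```

```text
[ 0.5874 -0.1255  0.1958] [-0.1791 -0.6067 -1.8661  0.3439  1.7031  0.2171] [-0.7508 -0.2511 -0.5178] [[-0.9497 -0.0073  0.3131]
 [-0.3131  0.0045 -0.9497]
 [ 0.0055 -1.     -0.0065]] [-0.0071  0.0958 -0.0014]
```

Call:
play_rows(
  deltas=[
    [-0.004, 0.01, -0.001, 0, 0],
    [-0.006, 0.02, -0.001, 0, 0],
    [-0.006, 0.02, -0.001, 0, 0],
    [-0.006, 0.02, -0.001, 0, 0],
    [-0.006, 0.02, -0.001, 0, 0],
    [-0.006, 0.02, -0.001, 0, 0],
  ],
)

```text
t: 2.23
ee_pos: [0.593, -0.1228, 0.1763]
tool_rot: [[-0.95, -0.006, 0.313], [-0.313, 0.004, -0.95], [0.005, -1.0, -0.006]]
wrist_force: [-0.3, 0.1, -0.2]
opening: 0.0942
```

```bash
python3 -c "
from h import *
s=sense();print(s['ee_pos'],s['qd'],s['wrist_force'],s['tool_rot'],delta(.593,-.1215,.1))
"
```

```text
[ 0.593  -0.1228  0.1763] [ 0.0614 -0.1483 -0.175  -0.0715  0.0644  0.0953] [-0.3149  0.0987 -0.1715] [[-0.9497 -0.0062  0.313 ]
 [-0.313   0.0041 -0.9497]
 [ 0.0046 -1.     -0.0059]] [-0.0007  0.0763 -0.0008]
```

Call:
play_rows(
  deltas=[
    [0, 0.015, -0.001, 0, 0],
    [0, 0.03, -0.001, 0, 0],
    [0, 0.045, -0.001, 0, 0],
    [0, 0.06, -0.001, 0, 0],
    [0, 0.07, -0.001, 0, 0],
    [0, 0.0745, -0.001, 0, 0],
    [0, 0.0745, -0.001, 0, 0],
    [0, 0.0745, -0.001, 0, 0],
  ],
)

```text
t: 2.9
ee_pos: [0.5927, -0.1216, 0.1023]
tool_rot: [[-0.95, -0.005, 0.313], [-0.313, 0.004, -0.95], [0.004, -1.0, -0.005]]
wrist_force: [0.3, -0.4, -0.8]
opening: 0.0939
```

```bash
python3 -c "
from h import *
s=sense();print(s['ee_pos'],s['qd'],s['wrist_force'],s['tool_rot'],delta(.593,-.1215,.1))
p,d=show('side');cv2.imwrite('pics/s2.png',cv2.resize(p[160:320,250:450][:,:,::-1],None,fx=4,fy=4))
"
```

```text
[ 0.5927 -0.1216  0.1023] [-0.0007 -0.5385 -0.686  -0.0787 -0.1095  0.0337] [ 0.3129 -0.3638 -0.7502] [[-0.9497 -0.0054  0.313 ]
 [-0.3131  0.0038 -0.9497]
 [ 0.0039 -1.     -0.0053]] [-0.0003  0.0023 -0.    ]
```

View pics/s2.png

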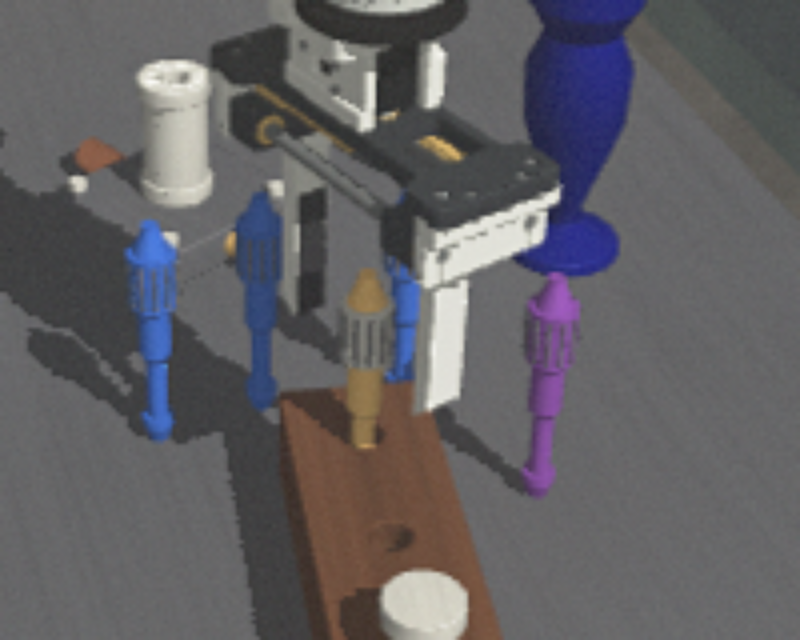

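The nozzle stands between the open fingers (grip at about (368,335) in the crop), so I close on it.

Call:
play_rows(
  deltas=[
    [0, 0.002, 0, 0, 0.3],
    [0, 0.002, 0, 0, 0.6],
    [0, 0.002, 0, 0, 1],
    [0, 0.002, 0, 0, 1],
    [0, 0.002, 0, 0, 1],
    [0, 0.002, 0, 0, 1],
    [0, 0.002, 0, 0, 1],
    [0, 0.002, 0, 0, 1],
  ],
)

```text
t: 3.62
ee_pos: [0.5929, -0.1217, 0.1007]
tool_rot: [[-0.95, -0.005, 0.313], [-0.313, 0.004, -0.95], [0.003, -1.0, -0.005]]
wrist_force: [0.0, 0.5, -0.2]
opening: 0.0439
```

Call:
play_rows(
  deltas=[
    [0, 0, 0, 0, 1],
    [0, 0, 0, 0, 1],
    [0, 0, 0, 0, 1],
    [0, 0, 0, 0, 1],
  ],
)

```text
t: 3.95
ee_pos: [0.5929, -0.1217, 0.1007]
tool_rot: [[-0.95, -0.005, 0.313], [-0.313, 0.004, -0.95], [0.003, -1.0, -0.005]]
wrist_force: [1.0, 1.2, 0.5]
opening: 0.0253
```

```bash
python3 -c "
from h import *
s=sense();print(s['ee_pos'],s['qd'],s['wrist_force'],s['moment'],s['tool_rot'],s['opening'])
p,d=show('side');cv2.imwrite('pics/s3.png',cv2.resize(p[200:280,300:400][:,:,::-1],None,fx=7,fy=7))
"
```

```text
[ 0.5929 -0.1217  0.1007] [-0.0025 -0.0749 -0.0613  0.0514 -0.0288 -0.0539] [1.0003 1.1984 0.5236] [ 0.0061 -0.0792  0.0019] [[-0.9497 -0.0047  0.313 ]
 [-0.313   0.0037 -0.9497]
 [ 0.0033 -1.     -0.005 ]] 0.025300968017314792
```

View pics/s3.png

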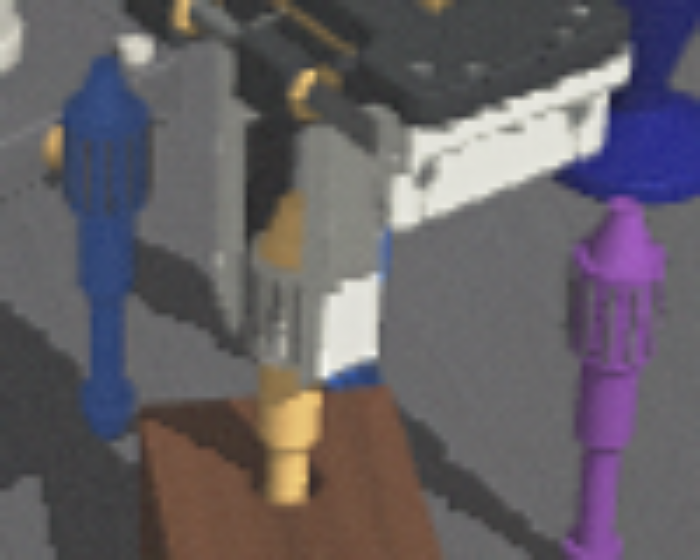

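The fingers hold the grip at 25.3 mm opening, which matches the 26 mm grip. Lifting.

Call:
play_rows(
  deltas=[
    [0, -0.01, 0, 0, 1],
    [0, -0.025, 0, 0, 1],
    [0, -0.045, 0, 0, 1],
    [0, -0.065, 0, 0, 1],
    [0, -0.085, 0, 0, 1],
    [0, -0.105, 0, 0, 1],
    [0, -0.125, 0, 0, 1],
    [0, -0.14, 0, 0, 1],
  ],
)

```text
t: 4.67
ee_pos: [0.5939, -0.1223, 0.2432]
tool_rot: [[-0.95, -0.003, 0.313], [-0.313, 0.003, -0.95], [0.002, -1.0, -0.004]]
wrist_force: [0.4, -0.4, -1.0]
opening: 0.0257
```

Call:
play_rows(
  deltas=[
    [0, -0.015, 0, 0, 1],
    [0, -0.02, 0, 0, 1],
    [0, -0.02, 0, 0, 1],
    [0, -0.02, 0, 0, 1],
  ],
)

```text
t: 5.0
ee_pos: [0.5937, -0.1223, 0.2629]
tool_rot: [[-0.95, -0.003, 0.313], [-0.313, 0.003, -0.95], [0.002, -1.0, -0.004]]
wrist_force: [-0.0, 0.0, -0.7]
opening: 0.0255
```

```bash
python3 -c "
from h import *
s=sense();print(s['ee_pos'],s['qd'],s['wrist_force'],s['moment'],s['tool_rot'],s['opening'],delta(.571,.178,.27))
p,d=show('side');cv2.imwrite('pics/s4.png',cv2.resize(p[130:330,240:440][:,:,::-1],None,fx=3,fy=3))
"
```

```text
[ 0.5937 -0.1223  0.2629] [-0.0133  0.8103  1.3777  0.0068 -0.2141  0.0583] [-0.0163  0.0391 -0.6629] [-0.0024  0.0261 -0.0162] [[-0.9497 -0.0031  0.313 ]
 [-0.313   0.0031 -0.9497]
 [ 0.002  -1.     -0.0039]] 0.02550456132246405 [-0.0725 -0.0061 -0.2923]
```

View pics/s4.png

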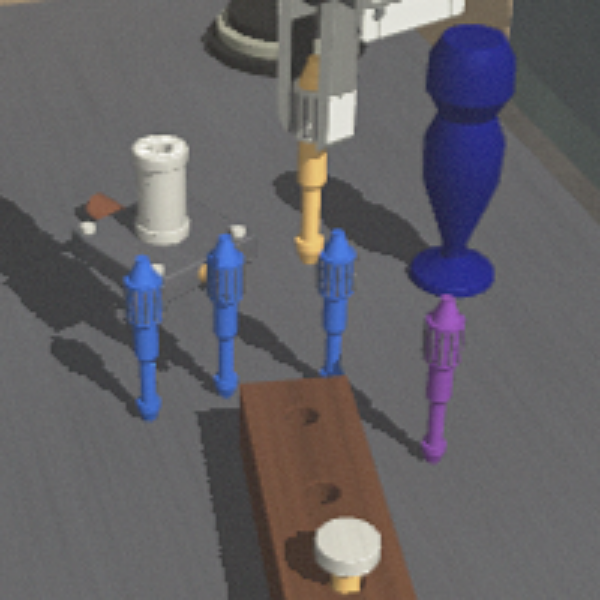

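The nozzle hangs upright with its foot at about (310,255) in the crop. The foot is near 0.177 m, well above the look-alikes. Travelling to the fitting.

Call:
play_rows(
  deltas=[
    [-0.004, -0.002, -0.018, 0, 1],
    [-0.013, -0.003, -0.052, 0, 1],
    [-0.022, -0.004, -0.09, 0, 1],
    [-0.032, -0.005, -0.13, 0, 1],
    [-0.042, -0.006, -0.168, 0, 1],
    [-0.052, -0.006, -0.208, 0, 1],
    [-0.061, -0.006, -0.245, 0, 1],
    [-0.067, -0.006, -0.27, 0, 1],
  ],
)

```text
t: 5.72
ee_pos: [0.5709, 0.1587, 0.2677]
tool_rot: [[-0.949, -0.008, 0.315], [-0.315, 0.005, -0.949], [0.006, -1.0, -0.007]]
wrist_force: [-0.0, 0.5, -2.0]
opening: 0.0252
```

```bash
python3 -c "
from h import *
s=sense();print(s['ee_pos'],s['qd'],s['tool_rot'],delta(.571,.178,.27))
"
```

```text
[0.5709 0.1587 0.2677] [28.6824  4.6626 -6.3617 -2.0938  1.7752 28.4857] [[-0.9491 -0.0076  0.315 ]
 [-0.3151  0.0049 -0.9491]
 [ 0.0056 -1.     -0.007 ]] [-0.0061 -0.0022 -0.0183]
```

Call:
play_rows(
  deltas=[
    [-0.004, -0.001, -0.012, 0, 1],
    [-0.006, -0.002, -0.018, 0, 1],
    [-0.006, -0.002, -0.018, 0, 1],
    [-0.006, -0.002, -0.018, 0, 1],
    [-0.006, -0.002, -0.018, 0, 1],
  ],
)

```text
t: 6.13
ee_pos: [0.571, 0.1763, 0.2693]
tool_rot: [[-0.949, -0.008, 0.314], [-0.314, 0.004, -0.949], [0.007, -1.0, -0.006]]
wrist_force: [-0.0, -0.2, -2.0]
opening: 0.0257
```

Call:
play_rows(
  deltas=[
    [0, 0, 0, 0, 1],
    [0, 0, 0, 0, 1],
    [0, 0, 0, 0, 1],
    [0, 0, 0, 0, 1],
  ],
)

```text
t: 6.47
ee_pos: [0.5712, 0.1756, 0.2694]
tool_rot: [[-0.95, -0.008, 0.313], [-0.313, 0.004, -0.95], [0.007, -1.0, -0.006]]
wrist_force: [-0.6, -0.1, -1.7]
opening: 0.0255
```

```bash
python3 -c "
from h import *
s=sense();print(s['ee_pos'],s['qd'],s['tool_rot'],delta(.571,.178,.27),s['wrist_force'])
p,d=show('side');cv2.imwrite('pics/s5.png',cv2.resize(p[100:240,250:370][:,:,::-1],None,fx=4.2,fy=4.2,interpolation=cv2.INTER_CUBIC))
p,d=show('top');cv2.imwrite('pics/t5.png',cv2.resize(p[215:295,180:270][:,:,::-1],None,fx=6,fy=6,interpolation=cv2.INTER_CUBIC))
"
```

```text
[0.5712 0.1756 0.2694] [ 0.3323 -0.098  -0.0271  0.0279 -0.0417  0.0499] [[-0.9498 -0.0082  0.3128]
 [-0.3128  0.0038 -0.9498]
 [ 0.0066 -1.     -0.0062]] [-0.0006 -0.0006 -0.0023] [-0.6139 -0.0543 -1.6882]
```

View pics/s5.png

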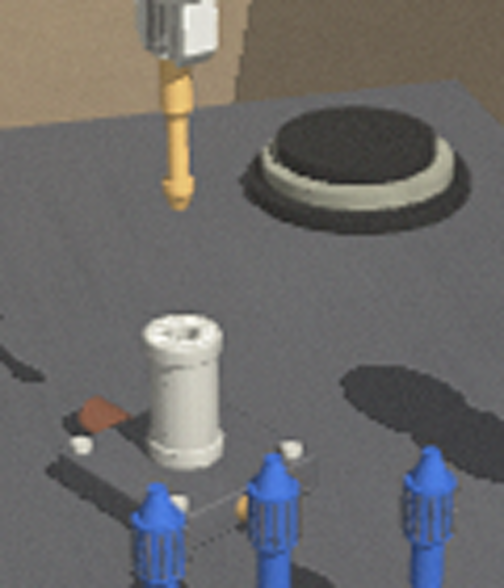

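View pics/t5.png

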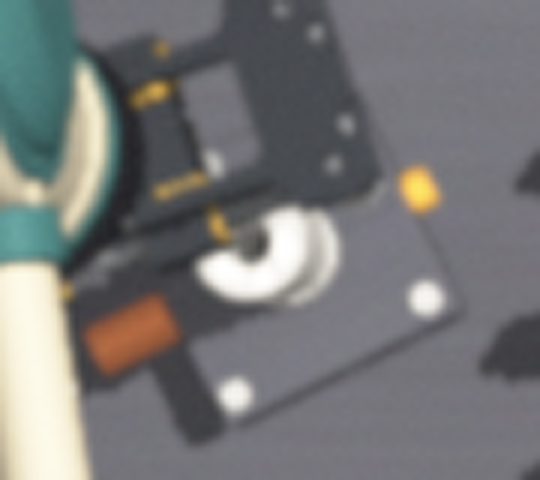

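The foot hangs over the socket at about (180,208) in the crop, and the mouth is at (184,331). I bring it to about 15 mm above the mouth and compare again.

Call:
play_rows(
  deltas=[
    [-0.001, 0.01, -0.001, 0, 1],
    [-0.001, 0.022, -0.002, 0, 1],
    [-0.001, 0.036, -0.002, 0, 1],
    [-0.001, 0.05, -0.002, 0, 1],
    [-0.001, 0.058, -0.002, 0, 1],
    [-0.001, 0.062, -0.002, 0, 1],
    [-0.001, 0.062, -0.002, 0, 1],
    [-0.001, 0.062, -0.002, 0, 1],
  ],
)

```text
t: 7.23
ee_pos: [0.5712, 0.1785, 0.2076]
tool_rot: [[-0.95, -0.008, 0.313], [-0.313, 0.004, -0.95], [0.006, -1.0, -0.006]]
wrist_force: [0.5, -0.3, -1.7]
opening: 0.025
```

Call:
play_rows(
  deltas=[
    [0, 0, 0, 0, 1],
    [0, 0, 0, 0, 1],
  ],
)

```text
t: 7.4
ee_pos: [0.5718, 0.1786, 0.2085]
tool_rot: [[-0.95, -0.006, 0.313], [-0.313, 0.004, -0.95], [0.004, -1.0, -0.006]]
wrist_force: [1.2, 0.3, -0.7]
opening: 0.026
```

```bash
python3 -c "
from h import *
s=sense();print(s['ee_pos'],s['qd'],s['tool_rot'],delta(.571,.178,.2),s['wrist_force'])
p,d=show('side');cv2.imwrite('pics/s6.png',cv2.resize(p[120:220,255:335][:,:,::-1],None,fx=6,fy=6,interpolation=cv2.INTER_CUBIC))
print('mouth proj',proj('side',[.571,.178,.105]),'foot exp',proj('side',[*s['ee_pos'][:2],s['ee_pos'][2]-.0857]))
"
```

```text
[0.5718 0.1786 0.2085] [ 0.0267  0.0158  0.1331  0.0389 -0.0484 -0.0635] [[-0.9496 -0.0059  0.3133]
 [-0.3134  0.0043 -0.9496]
 [ 0.0042 -1.     -0.0059]] [0.0009 0.0085 0.0004] [ 1.1947  0.279  -0.6646]
mouth proj [293.5408 179.0811] foot exp [293.5773 172.2673]
```

View pics/s6.png

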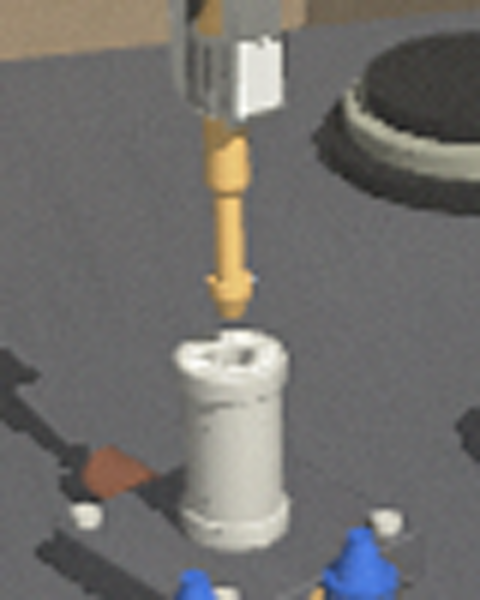

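The foot is concentric with the mouth in this view: both centres at column 293.1, and the nozzle leans no more than the socket's own outline. Lowering into the mouth in small steps.

Call:
play_rows(
  deltas=[
    [0.0005, 0.004, 0, 0, 1],
    [0.001, 0.008, 0, 0, 1],
    [0.001, 0.012, 0, 0, 1],
    [0.001, 0.016, 0, 0, 1],
    [0.001, 0.019, 0, 0, 1],
    [0.001, 0.021, 0, 0, 1],
    [0.001, 0.023, 0, 0, 1],
    [0.001, 0.023, 0, 0, 1],
  ],
)

```text
t: 8.12
ee_pos: [0.5704, 0.1783, 0.1849]
tool_rot: [[-0.95, -0.007, 0.313], [-0.313, 0.004, -0.95], [0.005, -1.0, -0.006]]
wrist_force: [0.3, 0.1, -2.0]
opening: 0.0256
```

```bash
python3 -c "
from h import *
s=sense();print(s['ee_pos'],s['qd'],s['tool_rot'][:,1],s['wrist_force'],s['moment'])
p,d=show('side');cv2.imwrite('pics/s7.png',cv2.resize(p[120:220,255:335][:,:,::-1],None,fx=6,fy=6,interpolation=cv2.INTER_CUBIC))
"
```

```text
[0.5704 0.1783 0.1849] [-0.0299 -0.2068 -0.4845 -0.0216  0.4948 -0.0209] [-0.007  0.004 -1.   ] [ 0.3332  0.1258 -2.0131] [ 0.0356 -0.0287 -0.0542]
```

View pics/s7.png

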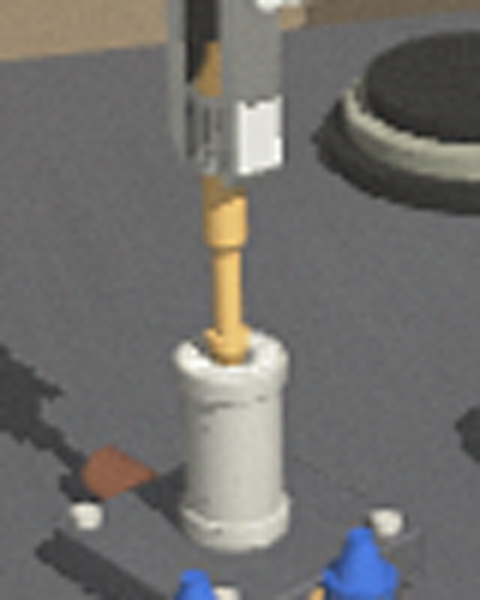

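The cone is in the mouth with no contact force yet. I go on slowly.

Call:
play_rows(
  deltas=[
    [0, 0.0015, 0, 0, 1],
    [0, 0.003, 0, 0, 1],
    [0, 0.0045, 0, 0, 1],
    [0, 0.006, 0, 0, 1],
    [0, 0.006, 0, 0, 1],
  ],
)

```text
t: 8.58
ee_pos: [0.5703, 0.1784, 0.1788]
tool_rot: [[-0.95, -0.007, 0.313], [-0.313, 0.004, -0.95], [0.005, -1.0, -0.006]]
wrist_force: [0.0, -0.1, -1.7]
opening: 0.0254
```

```bash
python3 -c "
from h import *
s=sense();print(s['ee_pos'],s['qd'],s['tool_rot'][:,1],s['wrist_force'],s['moment'])
"
```

```text
[0.5703 0.1784 0.1788] [-0.0496 -0.0633 -0.2677  0.0252  0.1565 -0.1026] [-0.007   0.0041 -1.    ] [ 0.0244 -0.0957 -1.7198] [ 0.0383 -0.062  -0.0018]
```

Call:
play_rows(
  deltas=[
    [0, 0.0015, 0, 0, 1],
    [0, 0.003, 0, 0, 1],
    [0, 0.0045, 0, 0, 1],
    [0, 0.006, 0, 0, 1],
    [0, 0.006, 0, 0, 1],
  ],
)

```text
t: 9.0
ee_pos: [0.5702, 0.1784, 0.1725]
tool_rot: [[-0.95, -0.007, 0.313], [-0.313, 0.004, -0.95], [0.006, -1.0, -0.006]]
wrist_force: [-0.5, 0.2, -2.4]
opening: 0.0253
```

Call:
play_rows(
  deltas=[
    [0, 0.0015, 0, 0, 1],
    [0, 0.003, 0, 0, 1],
    [0, 0.003, 0, 0, 1],
  ],
)

```text
t: 9.25
ee_pos: [0.5702, 0.1784, 0.1692]
tool_rot: [[-0.95, -0.007, 0.313], [-0.313, 0.004, -0.95], [0.006, -1.0, -0.006]]
wrist_force: [0.8, -0.7, -2.5]
opening: 0.0253
```

Call:
play_rows(
  deltas=[
    [0, 0.0015, 0, 0, 1],
    [0, 0.003, 0, 0, 1],
    [0, 0.003, 0, 0, 1],
  ],
)

```text
t: 9.5
ee_pos: [0.5703, 0.1785, 0.1659]
tool_rot: [[-0.95, -0.007, 0.313], [-0.313, 0.004, -0.95], [0.005, -1.0, -0.006]]
wrist_force: [1.3, 0.4, -1.2]
opening: 0.0252
```

```bash
python3 -c "
from h import *
s=sense();print(s['ee_pos'],s['qd'],s['tool_rot'][:,1],s['wrist_force'],s['moment'])
"
```

```text
[0.5703 0.1785 0.1659] [ 0.0515 -0.086  -0.2287  0.0237  0.294  -0.0209] [-0.0071  0.0042 -1.    ] [ 1.2617  0.4473 -1.1855] [ 0.0814 -0.1622 -0.0088]
```

Call:
play_rows(
  deltas=[
    [0, 0.001, 0, 0, 1],
    [0, 0.002, 0, 0, 1],
    [0, 0.002, 0, 0, 1],
  ],
)

```text
t: 9.75
ee_pos: [0.5706, 0.1786, 0.1643]
tool_rot: [[-0.95, -0.006, 0.313], [-0.313, 0.004, -0.95], [0.004, -1.0, -0.006]]
wrist_force: [0.5, 0.7, 0.4]
opening: 0.0252
```

Call:
play_rows(
  deltas=[
    [0, 0.001, 0, 0, 1],
    [0, 0.002, 0, 0, 1],
    [0, 0.002, 0, 0, 1],
  ],
)

```text
t: 10.0
ee_pos: [0.571, 0.1786, 0.1633]
tool_rot: [[-0.95, -0.005, 0.313], [-0.313, 0.005, -0.95], [0.003, -1.0, -0.006]]
wrist_force: [-0.2, -0.6, 4.8]
opening: 0.0256
```

Call:
play_rows(
  deltas=[
    [0, 0.001, 0, 0, 1],
    [0, 0.002, 0, 0, 1],
    [0, 0.002, 0, 0, 1],
  ],
)

```text
t: 10.25
ee_pos: [0.5712, 0.1787, 0.1623]
tool_rot: [[-0.95, -0.004, 0.313], [-0.313, 0.005, -0.95], [0.002, -1.0, -0.006]]
wrist_force: [-1.3, -1.0, 5.6]
opening: 0.0256
```

Call:
play_rows(
  deltas=[
    [0, 0.0015, 0, 0, 1],
    [0, 0.0025, 0, 0, 1],
    [0, 0.0025, 0, 0, 1],
  ],
)

```text
t: 10.5
ee_pos: [0.5714, 0.1788, 0.161]
tool_rot: [[-0.95, -0.002, 0.313], [-0.313, 0.005, -0.95], [0.001, -1.0, -0.006]]
wrist_force: [-1.3, 0.8, 6.6]
opening: 0.0254
```

Call:
play_rows(
  deltas=[
    [0, 0.0015, 0, 0, 1],
    [0, 0.0025, 0, 0, 1],
    [0, 0.0025, 0, 0, 1],
  ],
)

```text
t: 10.75
ee_pos: [0.5714, 0.1788, 0.1598]
tool_rot: [[-0.95, -0.001, 0.313], [-0.313, 0.005, -0.95], [-0.0, -1.0, -0.005]]
wrist_force: [-1.5, -0.9, 5.1]
opening: 0.0255
```

```bash
python3 -c "
from h import *
s=sense();print(s['ee_pos'],s['ee_pos'][2]-.0857-.105,s['qd'],s['tool_rot'][:,1],s['wrist_force'],s['moment'])
"
```

```text
[0.5714 0.1788 0.1598] -0.030893777569002287 [ 0.0631  0.199   0.4125 -0.1128  0.1238 -0.0511] [-0.0013  0.0052 -1.    ] [-1.4911 -0.8589  5.097 ] [-0.1244  0.3469  0.0268]
```

Call:
play_rows(
  deltas=[
    [0, 0.0015, 0, 0, 1],
    [0, 0.0025, 0, 0, 1],
    [0, 0.003, 0, 0, 1],
  ],
)

```text
t: 11.0
ee_pos: [0.5713, 0.1786, 0.157]
tool_rot: [[-0.95, -0.001, 0.313], [-0.313, 0.005, -0.95], [-0.0, -1.0, -0.005]]
wrist_force: [-1.6, -1.7, 3.8]
opening: 0.0256
```

Call:
play_rows(
  deltas=[
    [0, 0.0015, 0, 0, 1],
    [0, 0.0025, 0, 0, 1],
    [0, 0.003, 0, 0, 1],
  ],
)

```text
t: 11.25
ee_pos: [0.5712, 0.1786, 0.1537]
tool_rot: [[-0.95, -0.001, 0.314], [-0.314, 0.005, -0.95], [-0.0, -1.0, -0.005]]
wrist_force: [-0.7, 1.0, 2.7]
opening: 0.0253
```

```bash
python3 -c "
from h import *
s=sense();print(s['ee_pos'],s['ee_pos'][2]-.0857-.105,s['qd'],s['tool_rot'][:,1],s['wrist_force'],s['moment'])
p,d=show('side');cv2.imwrite('pics/s8.png',cv2.resize(p[120:220,255:335][:,:,::-1],None,fx=6,fy=6,interpolation=cv2.INTER_CUBIC))
"
```

```text
[0.5712 0.1786 0.1537] -0.036969069754471603 [ 0.0477  0.2431  0.4494  0.101  -0.9308  0.088 ] [-0.0014  0.0048 -1.    ] [-0.7106  1.0132  2.6519] [-0.0675  0.1328 -0.0205]
```

View pics/s8.png

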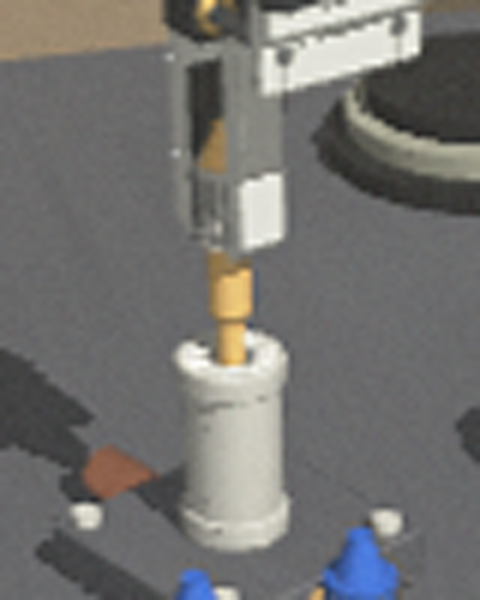

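Call:
play_rows(
  deltas=[
    [0, 0.001, 0, 0, 1],
    [0, 0.002, 0, 0, 1],
    [0, 0.002, 0, 0, 1],
  ],
)

```text
t: 11.55
ee_pos: [0.571, 0.1785, 0.1511]
tool_rot: [[-0.95, -0.002, 0.314], [-0.314, 0.005, -0.95], [0.001, -1.0, -0.005]]
wrist_force: [-0.1, -0.1, 1.3]
opening: 0.0255
```

Call:
play_rows(
  deltas=[
    [0, 0.001, 0, 0, 1],
    [0, 0.0015, 0, 0, 1],
    [0, 0.0015, 0, 0, 1],
  ],
)

```text
t: 11.8
ee_pos: [0.5706, 0.1784, 0.1489]
tool_rot: [[-0.95, -0.003, 0.314], [-0.314, 0.004, -0.95], [0.002, -1.0, -0.005]]
wrist_force: [-0.5, -1.5, -2.6]
opening: 0.0259
```

Call:
play_rows(
  deltas=[
    [0, 0.001, 0, 0, 1],
    [0, 0.0015, 0, 0, 1],
    [0, 0.0015, 0, 0, 1],
  ],
)

```text
t: 12.05
ee_pos: [0.5704, 0.1785, 0.1466]
tool_rot: [[-0.95, -0.004, 0.313], [-0.313, 0.004, -0.95], [0.003, -1.0, -0.006]]
wrist_force: [1.0, 0.6, -1.7]
opening: 0.0254
```

```bash
python3 -c "
from h import *
s=sense();print(s['ee_pos'],s['ee_pos'][2]-.0857-.105,s['qd'],s['tool_rot'][:,1],s['wrist_force'],s['moment'])
"
```

```text
[0.5704 0.1785 0.1466] -0.044063906068848066 [-0.0962 -0.0959 -0.2131 -0.0598  0.3162 -0.0361] [-0.0042  0.0044 -1.    ] [ 1.0354  0.5881 -1.7421] [ 0.1138 -0.1681 -0.025 ]
```

The force dropped to the free level at about 42 mm, so the nozzle is through the catches. Now I feel for the seal.

Call:
play_rows(
  deltas=[
    [0, 0.0005, 0, 0, 1],
    [0, 0.001, 0, 0, 1],
    [0, 0.001, 0, 0, 1],
  ],
)

```text
t: 12.3
ee_pos: [0.5704, 0.1786, 0.1454]
tool_rot: [[-0.95, -0.004, 0.313], [-0.313, 0.004, -0.95], [0.003, -1.0, -0.006]]
wrist_force: [-0.1, -0.3, -1.9]
opening: 0.0256
```

Call:
play_rows(
  deltas=[
    [0, 0.0005, 0, 0, 1],
    [0, 0.001, 0, 0, 1],
    [0, 0.001, 0, 0, 1],
  ],
)

```text
t: 12.55
ee_pos: [0.5704, 0.1786, 0.1443]
tool_rot: [[-0.95, -0.004, 0.313], [-0.313, 0.005, -0.95], [0.003, -1.0, -0.006]]
wrist_force: [1.1, 1.2, -2.2]
opening: 0.0256
```

Call:
play_rows(
  deltas=[
    [0, 0.0005, 0, 0, 1],
    [0, 0.001, 0, 0, 1],
    [0, 0.001, 0, 0, 1],
  ],
)

```text
t: 12.8
ee_pos: [0.5704, 0.1786, 0.1432]
tool_rot: [[-0.95, -0.004, 0.313], [-0.313, 0.005, -0.95], [0.003, -1.0, -0.006]]
wrist_force: [0.3, 0.3, -1.1]
opening: 0.0255
```

Call:
play_rows(
  deltas=[
    [0, 0.0005, 0, 0, 1],
    [0, 0.001, 0, 0, 1],
    [0, 0.001, 0, 0, 1],
  ],
)

```text
t: 13.05
ee_pos: [0.5704, 0.1786, 0.1422]
tool_rot: [[-0.95, -0.004, 0.313], [-0.313, 0.005, -0.95], [0.003, -1.0, -0.006]]
wrist_force: [0.5, -0.2, -1.1]
opening: 0.0253
```

Call:
play_rows(
  deltas=[
    [0, 0.0005, 0, 0, 1],
    [0, 0.001, 0, 0, 1],
    [0, 0.001, 0, 0, 1],
  ],
)

```text
t: 13.3
ee_pos: [0.5704, 0.1786, 0.1411]
tool_rot: [[-0.95, -0.004, 0.313], [-0.313, 0.005, -0.95], [0.003, -1.0, -0.006]]
wrist_force: [1.0, 0.6, -1.0]
opening: 0.0252
```

Call:
play_rows(
  deltas=[
    [0, 0.0005, 0, 0, 1],
    [0, 0.001, 0, 0, 1],
    [0, 0.001, 0, 0, 1],
  ],
)

```text
t: 13.55
ee_pos: [0.5704, 0.1786, 0.1399]
tool_rot: [[-0.95, -0.004, 0.313], [-0.313, 0.004, -0.95], [0.003, -1.0, -0.006]]
wrist_force: [0.8, -0.4, -1.9]
opening: 0.026
```

Call:
play_rows(
  deltas=[
    [0, 0.0005, 0, 0, 1],
    [0, 0.001, 0, 0, 1],
    [0, 0.001, 0, 0, 1],
  ],
)

```text
t: 13.8
ee_pos: [0.5704, 0.1786, 0.1388]
tool_rot: [[-0.95, -0.005, 0.313], [-0.313, 0.004, -0.95], [0.003, -1.0, -0.006]]
wrist_force: [0.6, 1.1, -1.9]
opening: 0.0255
```

Call:
play_rows(
  deltas=[
    [0, 0.0005, 0, 0, 1],
    [0, 0.001, 0, 0, 1],
    [0, 0.001, 0, 0, 1],
  ],
)

```text
t: 14.05
ee_pos: [0.5704, 0.1786, 0.1377]
tool_rot: [[-0.95, -0.005, 0.313], [-0.313, 0.005, -0.95], [0.003, -1.0, -0.006]]
wrist_force: [1.6, 1.0, -0.3]
opening: 0.0258
```

Call:
play_rows(
  deltas=[
    [0, 0.0005, 0, 0, 1],
    [0, 0.001, 0, 0, 1],
    [0, 0.001, 0, 0, 1],
  ],
)

```text
t: 14.3
ee_pos: [0.5704, 0.1786, 0.1366]
tool_rot: [[-0.95, -0.005, 0.313], [-0.313, 0.005, -0.95], [0.003, -1.0, -0.006]]
wrist_force: [1.4, 0.9, -1.6]
opening: 0.0255
```

Call:
play_rows(
  deltas=[
    [0, 0.0005, 0, 0, 1],
    [0, 0.001, 0, 0, 1],
    [0, 0.001, 0, 0, 1],
  ],
)

```text
t: 14.55
ee_pos: [0.5704, 0.1786, 0.1355]
tool_rot: [[-0.95, -0.005, 0.313], [-0.313, 0.005, -0.95], [0.003, -1.0, -0.006]]
wrist_force: [0.5, 0.4, -1.3]
opening: 0.0253
```

Call:
play_rows(
  deltas=[
    [0, 0.0005, 0, 0, 1],
    [0, 0.001, 0, 0, 1],
    [0, 0.001, 0, 0, 1],
  ],
)

```text
t: 14.8
ee_pos: [0.5704, 0.1786, 0.1344]
tool_rot: [[-0.95, -0.005, 0.313], [-0.313, 0.004, -0.95], [0.003, -1.0, -0.006]]
wrist_force: [0.4, 0.1, -1.2]
opening: 0.0254
```

Call:
play_rows(
  deltas=[
    [0, 0.0005, 0, 0, 1],
    [0, 0.001, 0, 0, 1],
    [0, 0.001, 0, 0, 1],
  ],
)

```text
t: 15.05
ee_pos: [0.5704, 0.1787, 0.1333]
tool_rot: [[-0.95, -0.005, 0.313], [-0.313, 0.005, -0.95], [0.003, -1.0, -0.006]]
wrist_force: [1.3, 0.2, -0.5]
opening: 0.0255
```

Call:
play_rows(
  deltas=[
    [0, 0.0005, 0, 0, 1],
    [0, 0.001, 0, 0, 1],
    [0, 0.001, 0, 0, 1],
  ],
)

```text
t: 15.3
ee_pos: [0.5703, 0.1787, 0.1322]
tool_rot: [[-0.95, -0.005, 0.313], [-0.313, 0.005, -0.95], [0.003, -1.0, -0.006]]
wrist_force: [0.4, 0.4, -1.2]
opening: 0.0255
```

Call:
play_rows(
  deltas=[
    [0, 0.0005, 0, 0, 1],
    [0, 0.001, 0, 0, 1],
    [0, 0.001, 0, 0, 1],
  ],
)

```text
t: 15.55
ee_pos: [0.5704, 0.1787, 0.1311]
tool_rot: [[-0.95, -0.005, 0.313], [-0.313, 0.005, -0.95], [0.003, -1.0, -0.006]]
wrist_force: [0.3, 0.5, -0.9]
opening: 0.0254
```

Call:
play_rows(
  deltas=[
    [0, 0.0005, 0, 0, 1],
    [0, 0.001, 0, 0, 1],
    [0, 0.001, 0, 0, 1],
  ],
)

```text
t: 15.8
ee_pos: [0.5704, 0.1787, 0.13]
tool_rot: [[-0.95, -0.005, 0.313], [-0.313, 0.005, -0.95], [0.003, -1.0, -0.006]]
wrist_force: [1.5, 0.3, -0.0]
opening: 0.0255
```

Call:
play_rows(
  deltas=[
    [0, 0.0005, 0, 0, 1],
    [0, 0.001, 0, 0, 1],
    [0, 0.001, 0, 0, 1],
  ],
)

```text
t: 16.05
ee_pos: [0.5703, 0.1787, 0.1289]
tool_rot: [[-0.95, -0.005, 0.313], [-0.313, 0.005, -0.95], [0.003, -1.0, -0.006]]
wrist_force: [1.4, 1.1, -1.4]
opening: 0.0255
```

```bash
python3 -c "
from h import *
s=sense();print(s['ee_pos'],s['ee_pos'][2]-.0857-.105,s['wrist_force'],s['moment'])
p,d=show('side');cv2.imwrite('pics/s9.png',cv2.resize(p[120:220,255:335][:,:,::-1],None,fx=6,fy=6,interpolation=cv2.INTER_CUBIC))
"
```

```text
[0.5703 0.1787 0.1289] -0.06176972897292039 [ 1.4075  1.1034 -1.4353] [ 0.0621 -0.2046  0.0147]
```

View pics/s9.png

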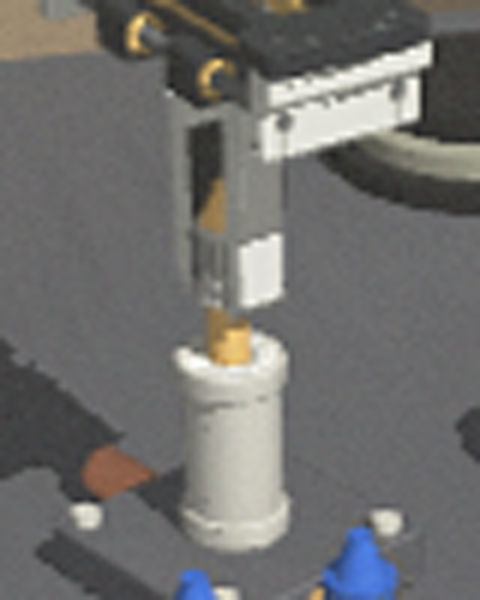

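The shaft is entering the mouth at about (231,360) in the crop, and the fingertips are still well above the socket. No seal contact yet at about 62 mm.

Call:
play_rows(
  deltas=[
    [0, 0.0005, 0, 0, 1],
    [0, 0.001, 0, 0, 1],
    [0, 0.001, 0, 0, 1],
  ],
)

```text
t: 16.35
ee_pos: [0.5703, 0.1787, 0.1279]
tool_rot: [[-0.95, -0.005, 0.313], [-0.313, 0.005, -0.95], [0.003, -1.0, -0.006]]
wrist_force: [-0.3, 0.4, -1.6]
opening: 0.0253
```

Call:
play_rows(
  deltas=[
    [0, 0.0005, 0, 0, 1],
    [0, 0.001, 0, 0, 1],
    [0, 0.001, 0, 0, 1],
  ],
)

```text
t: 16.6
ee_pos: [0.5704, 0.1787, 0.1268]
tool_rot: [[-0.95, -0.005, 0.313], [-0.313, 0.005, -0.95], [0.003, -1.0, -0.006]]
wrist_force: [0.4, 1.6, -2.0]
opening: 0.0253
```

Call:
play_rows(
  deltas=[
    [0, 0.0005, 0, 0, 1],
    [0, 0.001, 0, 0, 1],
    [0, 0.001, 0, 0, 1],
  ],
)

```text
t: 16.85
ee_pos: [0.5704, 0.1788, 0.1262]
tool_rot: [[-0.95, -0.004, 0.313], [-0.313, 0.005, -0.95], [0.003, -1.0, -0.006]]
wrist_force: [-0.4, 0.4, 1.2]
opening: 0.0254
```

Call:
play_rows(
  deltas=[
    [0, 0.0005, 0, 0, 1],
    [0, 0.0007, 0, 0, 1],
    [0, 0.0007, 0, 0, 1],
  ],
)

```text
t: 17.1
ee_pos: [0.5705, 0.1788, 0.126]
tool_rot: [[-0.95, -0.004, 0.313], [-0.313, 0.005, -0.95], [0.002, -1.0, -0.006]]
wrist_force: [0.1, -0.5, 4.7]
opening: 0.0256
```

Contact is felt at about 64.5 mm: the movement slows and the force rises. I push on in small increments.

Call:
play_rows(
  deltas=[
    [0, 0.0005, 0, 0, 1],
    [0, 0.0007, 0, 0, 1],
    [0, 0.0007, 0, 0, 1],
  ],
)

```text
t: 17.35
ee_pos: [0.5707, 0.1788, 0.1258]
tool_rot: [[-0.95, -0.003, 0.313], [-0.313, 0.005, -0.95], [0.002, -1.0, -0.006]]
wrist_force: [-0.6, -0.3, 6.2]
opening: 0.0254
```

Call:
play_rows(
  deltas=[
    [0, 0.0003, 0, 0, 1],
    [0, 0.0005, 0, 0, 1],
    [0, 0.0005, 0, 0, 1],
  ],
)

```text
t: 17.6
ee_pos: [0.5707, 0.1788, 0.1257]
tool_rot: [[-0.95, -0.003, 0.313], [-0.313, 0.005, -0.95], [0.001, -1.0, -0.006]]
wrist_force: [-1.2, 0.8, 6.9]
opening: 0.0257
```

Call:
play_rows(
  deltas=[
    [0, 0.0006, 0, 0, 1],
    [0, 0.0009, 0, 0, 1],
    [0, 0.0009, 0, 0, 1],
  ],
)

```text
t: 17.85
ee_pos: [0.5708, 0.1789, 0.1256]
tool_rot: [[-0.95, -0.003, 0.313], [-0.313, 0.005, -0.95], [0.001, -1.0, -0.006]]
wrist_force: [-0.9, 0.1, 7.2]
opening: 0.0255
```

Call:
play_rows(
  deltas=[
    [0, 0.0009, 0, 0, 1],
    [0, 0.0009, 0, 0, 1],
    [0, 0.0009, 0, 0, 1],
  ],
)

```text
t: 18.1
ee_pos: [0.5708, 0.1789, 0.1255]
tool_rot: [[-0.95, -0.002, 0.313], [-0.313, 0.005, -0.95], [0.0, -1.0, -0.006]]
wrist_force: [-1.8, 0.2, 7.2]
opening: 0.0254
```

Call:
play_rows(
  deltas=[
    [0, 0.0012, 0, 0, 1],
    [0, 0.0014, 0, 0, 1],
    [0, 0.0014, 0, 0, 1],
  ],
)

```text
t: 18.35
ee_pos: [0.5708, 0.1789, 0.1254]
tool_rot: [[-0.95, -0.001, 0.314], [-0.314, 0.005, -0.95], [-0.001, -1.0, -0.005]]
wrist_force: [-2.8, 0.3, 7.6]
opening: 0.0257
```

```bash
python3 -c "
from h import *
s=sense();print(s['ee_pos'],s['qd'],s['wrist_force'],s['moment'],s['tool_rot'][:,1])
"
```

```text
[0.5708 0.1789 0.1254] [ 0.0095 -0.134  -0.0237  0.0114 -0.0398 -0.0174] [-2.7892  0.3458  7.6054] [ 0.0064  0.4578 -0.0496] [-0.0012  0.0052 -1.    ]
```

Call:
play_rows(
  deltas=[
    [0.0003, 0.0015, 0, 0, 1],
    [0.0003, 0.0019, 0, 0, 1],
    [0.0003, 0.0019, 0, 0, 1],
  ],
)

```text
t: 18.6
ee_pos: [0.5708, 0.1789, 0.1251]
tool_rot: [[-0.95, 0.0, 0.314], [-0.314, 0.006, -0.95], [-0.002, -1.0, -0.005]]
wrist_force: [-1.4, 0.5, 11.7]
opening: 0.0255
```

Call:
play_rows(
  deltas=[
    [0.0003, 0.0018, 0, 0, 1],
    [0.0003, 0.0018, 0, 0, 1],
    [0.0003, 0.0018, 0, 0, 1],
  ],
)

```text
t: 18.85
ee_pos: [0.5708, 0.1789, 0.1251]
tool_rot: [[-0.95, 0.002, 0.314], [-0.314, 0.006, -0.95], [-0.003, -1.0, -0.005]]
wrist_force: [-1.3, 0.5, 12.6]
opening: 0.0255
```

```bash
python3 -c "
from h import *
s=sense();print(s['ee_pos'],s['qd'],s['wrist_force'],s['moment'],s['tool_rot'][:,1])
for i in range(3):
  p,d=show('side');print(sense()['wrist_force'],sense()['ee_pos'])
cv2.imwrite('pics/s10.png',cv2.resize(p[120:220,255:335][:,:,::-1],None,fx=6,fy=6,interpolation=cv2.INTER_CUBIC))
"
```

```text
[0.5708 0.1789 0.1251] [ 0.0191  0.0639  0.0199  0.0207 -0.075   0.0654] [-1.2575  0.5266 12.6219] [ 0.0195  0.5418 -0.013 ] [ 0.0017  0.0058 -1.    ]
[-1.6304 -1.0266 11.6167] [0.5708 0.1789 0.1251]
[-2.0735  0.3941 11.0967] [0.5708 0.1789 0.1251]
[-3.5171 -0.5408 11.6989] [0.5708 0.1789 0.1251]
```

View pics/s10.png

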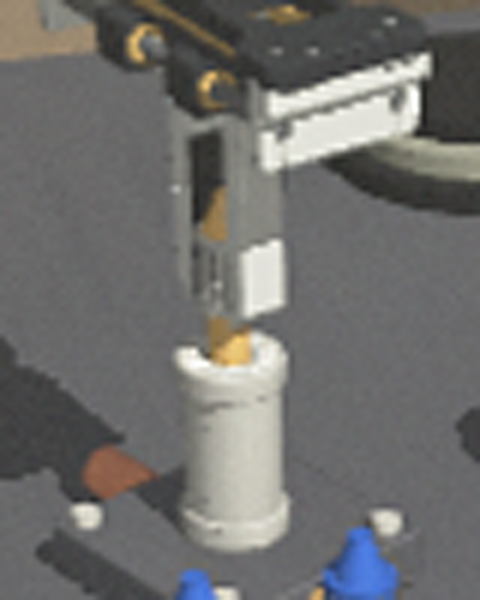

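I read a steady seal force of about 13 N: wrist at +11.7 plus the nozzle's 1.4 N weight. About 1.4 mm of travel since contact agrees. Next I raise the nozzle to just below the catches; engagement is expected near TCP z 0.149.

Call:
play_rows(
  deltas=[
    [0, -0.002, 0, 0, 1],
    [0, -0.004, 0, 0, 1],
    [0, -0.007, 0, 0, 1],
    [0, -0.01, 0, 0, 1],
    [0, -0.013, 0, 0, 1],
    [0, -0.016, 0, 0, 1],
    [0, -0.017, 0, 0, 1],
    [0, -0.017, 0, 0, 1],
  ],
)

```text
t: 19.67
ee_pos: [0.5709, 0.1788, 0.1423]
tool_rot: [[-0.95, 0.002, 0.314], [-0.314, 0.006, -0.95], [-0.004, -1.0, -0.005]]
wrist_force: [-0.2, 0.4, -1.7]
opening: 0.0256
```

Call:
play_rows(
  deltas=[
    [0, 0, 0, 0, 1],
    [0, 0, 0, 0, 1],
  ],
)

```text
t: 19.83
ee_pos: [0.5708, 0.1787, 0.1422]
tool_rot: [[-0.95, 0.002, 0.314], [-0.314, 0.006, -0.95], [-0.004, -1.0, -0.005]]
wrist_force: [0.1, -0.0, -1.0]
opening: 0.0254
```

```bash
python3 -c "
from h import *
s=sense();print(s['ee_pos'],s['qd'],s['wrist_force'],s['moment'],s['tool_rot'][:,1])
"
```

```text
[0.5708 0.1787 0.1422] [ 0.0031 -0.0618  0.0559 -0.0322 -0.0153  0.0582] [ 0.1226 -0.0061 -0.9526] [-0.0221 -0.0118 -0.047 ] [ 0.0019  0.0057 -1.    ]
```

Call:
play_rows(
  deltas=[
    [0, -0.001, 0, 0, 1],
    [0, -0.002, 0, 0, 1],
    [0, -0.003, 0, 0, 1],
    [0, -0.003, 0, 0, 1],
  ],
)

```text
t: 20.17
ee_pos: [0.571, 0.1788, 0.1455]
tool_rot: [[-0.95, 0.002, 0.314], [-0.314, 0.006, -0.95], [-0.004, -1.0, -0.005]]
wrist_force: [-1.3, -0.1, -0.9]
opening: 0.0253
```

Call:
play_rows(
  deltas=[
    [0, -0.0005, 0, 0, 1],
    [0, -0.001, 0, 0, 1],
    [0, -0.001, 0, 0, 1],
  ],
)

```text
t: 20.42
ee_pos: [0.5711, 0.1788, 0.1466]
tool_rot: [[-0.95, 0.003, 0.314], [-0.314, 0.006, -0.95], [-0.004, -1.0, -0.005]]
wrist_force: [0.2, 0.5, -1.8]
opening: 0.0257
```

Call:
play_rows(
  deltas=[
    [0, -0.0005, 0, 0, 1],
    [0, -0.001, 0, 0, 1],
    [0, -0.001, 0, 0, 1],
  ],
)

```text
t: 20.67
ee_pos: [0.5711, 0.1788, 0.1477]
tool_rot: [[-0.95, 0.003, 0.314], [-0.314, 0.006, -0.95], [-0.004, -1.0, -0.005]]
wrist_force: [0.3, 0.1, -2.2]
opening: 0.0252
```

Call:
play_rows(
  deltas=[
    [0, -0.0004, 0, 0, 1],
    [0, -0.0008, 0, 0, 1],
    [0, -0.0008, 0, 0, 1],
  ],
)

```text
t: 20.92
ee_pos: [0.5712, 0.1788, 0.1486]
tool_rot: [[-0.95, 0.003, 0.314], [-0.314, 0.006, -0.95], [-0.005, -1.0, -0.005]]
wrist_force: [-0.2, -0.3, -1.3]
opening: 0.0256
```

Call:
play_rows(
  deltas=[
    [0, -0.0004, 0, 0, 1],
    [0, -0.0008, 0, 0, 1],
    [0, -0.0008, 0, 0, 1],
  ],
)

```text
t: 21.17
ee_pos: [0.571, 0.1788, 0.1488]
tool_rot: [[-0.95, 0.002, 0.314], [-0.314, 0.006, -0.95], [-0.004, -1.0, -0.005]]
wrist_force: [0.2, -0.2, -4.8]
opening: 0.0257
```

The catches engage exactly where expected (TCP z 0.1488). Building up the tug.

Call:
play_rows(
  deltas=[
    [0, -0.0008, 0, 0, 1],
    [0, -0.001, 0, 0, 1],
    [0, -0.001, 0, 0, 1],
  ],
)

```text
t: 21.42
ee_pos: [0.5708, 0.1787, 0.1489]
tool_rot: [[-0.95, 0.001, 0.314], [-0.314, 0.006, -0.95], [-0.003, -1.0, -0.005]]
wrist_force: [1.8, 0.8, -10.1]
opening: 0.0256
```

Call:
play_rows(
  deltas=[
    [0, -0.001, 0, 0, 1],
    [0, -0.0012, 0, 0, 1],
    [0, -0.0012, 0, 0, 1],
  ],
)

```text
t: 21.67
ee_pos: [0.5706, 0.1786, 0.1491]
tool_rot: [[-0.95, -0.0, 0.314], [-0.314, 0.005, -0.95], [-0.002, -1.0, -0.005]]
wrist_force: [3.3, 0.9, -13.9]
opening: 0.0255
```

Call:
play_rows(
  deltas=[
    [-0.0003, -0.0011, 0, 0, 1],
    [-0.0003, -0.0011, 0, 0, 1],
    [-0.0003, -0.0011, 0, 0, 1],
    [-0.0003, -0.0011, 0, 0, 1],
  ],
)

```text
t: 22.0
ee_pos: [0.5705, 0.1787, 0.1492]
tool_rot: [[-0.95, -0.001, 0.314], [-0.314, 0.005, -0.95], [-0.0, -1.0, -0.005]]
wrist_force: [3.7, 0.2, -19.0]
opening: 0.0254
```

Call:
play_rows(
  deltas=[
    [-0.0003, -0.001, 0, 0, 1],
    [-0.0003, -0.001, 0, 0, 1],
    [-0.0003, -0.001, 0, 0, 1],
    [-0.0003, -0.001, 0, 0, 1],
    [-0.0003, -0.001, 0, 0, 1],
    [-0.0003, -0.001, 0, 0, 1],
  ],
)

```text
t: 22.5
ee_pos: [0.5704, 0.1786, 0.1494]
tool_rot: [[-0.95, -0.003, 0.314], [-0.314, 0.005, -0.95], [0.001, -1.0, -0.005]]
wrist_force: [2.9, 0.8, -25.5]
opening: 0.0256
```

```bash
python3 -c "
from h import *
s=sense();print(s['ee_pos'],s['qd'],s['wrist_force'],s['moment'],s['tool_rot'][:,1])
p,d=show('side');print(sense()['wrist_force'])
cv2.imwrite('pics/s11.png',cv2.resize(p[120:220,255:335][:,:,::-1],None,fx=6,fy=6,interpolation=cv2.INTER_CUBIC))
"
```

```text
[0.5704 0.1786 0.1494] [-0.0238 -0.0305 -0.012   0.0426 -0.0854 -0.0652] [  2.936    0.8202 -25.5147] [ 0.1279 -1.0175  0.023 ] [-0.0026  0.0048 -1.    ]
[  4.4694   1.5098 -25.7803]
```

View pics/s11.png

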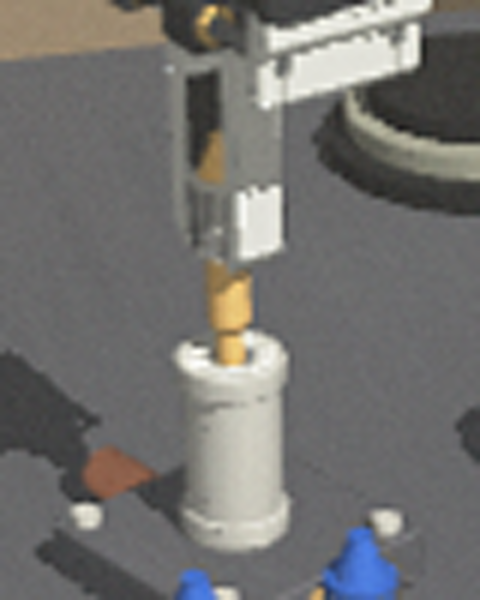

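The tug has built up to 24 N on the catches (wrist -25.5), well above the intended 10 to 15 N and close to the 25 N limit. Repeating the offset adds up over calls. I back off now, then hold a proper 12 N tug one call at a time.

Call:
play_rows(
  deltas=[
    [0, 0.0005, 0, 0, 1],
    [0, 0.0005, 0, 0, 1],
  ],
)

```text
t: 22.72
ee_pos: [0.5705, 0.1787, 0.1492]
tool_rot: [[-0.95, -0.002, 0.313], [-0.313, 0.005, -0.95], [0.001, -1.0, -0.005]]
wrist_force: [3.0, 0.6, -20.5]
opening: 0.0254
```

Call:
play_rows(
  deltas=[
    [0, 0.001, 0, 0, 1],
    [0, 0.001, 0, 0, 1],
  ],
)

```text
t: 22.88
ee_pos: [0.5707, 0.1787, 0.1491]
tool_rot: [[-0.95, -0.001, 0.314], [-0.314, 0.005, -0.95], [-0.0, -1.0, -0.005]]
wrist_force: [3.0, 0.8, -16.0]
opening: 0.0257
```

Call:
play_rows(
  deltas=[
    [0, 0.0004, 0, 0, 1],
    [0, 0.0004, 0, 0, 1],
    [0, 0.0004, 0, 0, 1],
  ],
)

```text
t: 23.13
ee_pos: [0.5707, 0.1787, 0.1491]
tool_rot: [[-0.95, -0.001, 0.314], [-0.314, 0.005, -0.95], [-0.001, -1.0, -0.005]]
wrist_force: [1.9, -0.6, -15.3]
opening: 0.0254
```

Call:
play_rows(
  deltas=[
    [0, 0.0004, 0, 0, 1],
    [0, 0.0004, 0, 0, 1],
    [0, 0.0004, 0, 0, 1],
  ],
)

```text
t: 23.38
ee_pos: [0.5708, 0.1787, 0.1491]
tool_rot: [[-0.95, -0.001, 0.314], [-0.314, 0.005, -0.95], [-0.001, -1.0, -0.005]]
wrist_force: [2.4, 0.7, -14.6]
opening: 0.0253
```

Call:
play_rows(
  deltas=[
    [0, 0.0003, 0, 0, 1],
    [0, 0.0003, 0, 0, 1],
    [0, 0.0003, 0, 0, 1],
    [0, 0.0003, 0, 0, 1],
  ],
)

```text
t: 23.72
ee_pos: [0.5708, 0.1787, 0.149]
tool_rot: [[-0.95, -0.0, 0.314], [-0.314, 0.005, -0.95], [-0.001, -1.0, -0.005]]
wrist_force: [1.7, 0.4, -12.7]
opening: 0.0253
```

Call:
play_rows(
  deltas=[
    [0, 0, 0, 0, 1],
    [0, 0, 0, 0, 1],
    [0, 0, 0, 0, 1],
    [0, 0, 0, 0, 1],
  ],
)

```text
t: 24.05
ee_pos: [0.5708, 0.1788, 0.149]
tool_rot: [[-0.95, -0.0, 0.314], [-0.314, 0.005, -0.95], [-0.001, -1.0, -0.005]]
wrist_force: [1.9, 0.1, -14.7]
opening: 0.0255
```

```bash
python3 -c "
from h import *
s=sense();print(s['ee_pos'],s['qd'],s['wrist_force'],s['moment'],s['tool_rot'])
"
```

```text
[0.5708 0.1788 0.149 ] [ 0.0318  0.0023  0.0634 -0.0143 -0.0023 -0.013 ] [  1.9222   0.0697 -14.6569] [ 0.0189 -0.4961  0.0209] [[-0.9496 -0.0003  0.3136]
 [-0.3136  0.0053 -0.9496]
 [-0.0013 -1.     -0.0052]]
```

A steady 11 to 14 N tug has been held for over a second, and the catches did not give. I lower the nozzle to just above the seal before letting go, so that it does not drop.

Call:
play_rows(
  deltas=[
    [0, 0.003, 0, 0, 1],
    [0, 0.006, 0, 0, 1],
    [0, 0.009, 0, 0, 1],
    [0, 0.012, 0, 0, 1],
    [0, 0.015, 0, 0, 1],
    [0, 0.018, 0, 0, 1],
    [0, 0.019, 0, 0, 1],
    [0, 0.019, 0, 0, 1],
  ],
)

```text
t: 24.72
ee_pos: [0.5707, 0.1788, 0.1297]
tool_rot: [[-0.95, -0.001, 0.314], [-0.314, 0.005, -0.95], [-0.001, -1.0, -0.005]]
wrist_force: [-0.3, 0.7, -1.1]
opening: 0.0256
```

Call:
play_rows(
  deltas=[
    [0, 0.0005, 0, 0, 1],
    [0, 0.0005, 0, 0, 1],
    [0, 0.0005, 0, 0, 1],
  ],
)

```text
t: 24.97
ee_pos: [0.5707, 0.1788, 0.1293]
tool_rot: [[-0.95, -0.001, 0.314], [-0.314, 0.005, -0.95], [-0.001, -1.0, -0.005]]
wrist_force: [-0.4, 0.3, -1.6]
opening: 0.0256
```

```bash
python3 -c "
from h import *
s=sense();print(s['ee_pos'],s['qd'],s['wrist_force'],s['moment'],s['tool_rot'][:,1])
"
```

```text
[0.5707 0.1788 0.1293] [ 0.1155 -0.1923  0.0228  0.1149 -0.0451 -0.0742] [-0.387   0.3402 -1.6237] [-0.0252  0.0066  0.0173] [-0.0007  0.0052 -1.    ]
```

Call:
play_rows(
  deltas=[
    [0, 0.001, 0, 0, 1],
    [0, 0.002, 0, 0, 1],
    [0, 0.002, 0, 0, 1],
  ],
)

```text
t: 25.22
ee_pos: [0.5707, 0.1788, 0.127]
tool_rot: [[-0.95, -0.001, 0.314], [-0.314, 0.005, -0.95], [-0.001, -1.0, -0.005]]
wrist_force: [-0.9, 1.0, -1.7]
opening: 0.0257
```

Call:
play_rows(
  deltas=[
    [0, 0, 0, 0, 0.6],
    [0, 0, 0, 0, 0.5],
    [0, 0, 0, 0, 0.4],
    [0, 0, 0, 0, 0.2],
    [0, 0, 0, 0, 0],
    [0, 0, 0, 0, 0],
    [0, 0, 0, 0, 0],
    [0, 0, 0, 0, 0],
  ],
)

```text
t: 25.88
ee_pos: [0.5707, 0.1788, 0.1271]
tool_rot: [[-0.95, -0.001, 0.314], [-0.314, 0.005, -0.95], [-0.001, -1.0, -0.005]]
wrist_force: [0.1, 0.0, 0.0]
opening: 0.0754
```

Call:
play_rows(
  deltas=[
    [0, 0, 0, 0, 0],
    [0, 0, 0, 0, 0],
    [0, 0, 0, 0, 0],
    [0, 0, 0, 0, 0],
  ],
)

```text
t: 26.22
ee_pos: [0.5706, 0.1788, 0.1271]
tool_rot: [[-0.95, -0.001, 0.314], [-0.314, 0.005, -0.95], [-0.001, -1.0, -0.005]]
wrist_force: [0.9, 0.3, 0.9]
opening: 0.0942
```

```bash
python3 -c "
from h import *
s=sense();print(s['ee_pos'],s['wrist_force'],s['opening'])
p,d=show('side')
cv2.imwrite('pics/s12.png',cv2.resize(p[120:220,255:335][:,:,::-1],None,fx=6,fy=6,interpolation=cv2.INTER_CUBIC))
"
```

```text
[0.5706 0.1788 0.1271] [0.8923 0.2724 0.9026] 0.0941886177928359
```

View pics/s12.png

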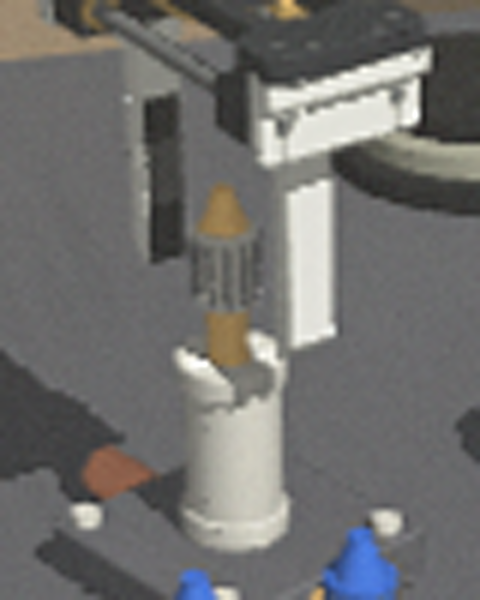

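The nozzle is released and stands upright in the fitting, with its grip at about (226,270) in the crop. Retreating straight up.

Call:
play_rows(
  deltas=[
    [0, -0.01, 0, 0, 0],
    [0, -0.03, 0, 0, 0],
    [0, -0.05, 0, 0, 0],
    [0, -0.075, 0, 0, 0],
    [0, -0.1, 0, 0, 0],
    [0, -0.12, 0, 0, 0],
    [0, -0.14, 0, 0, 0],
    [0, -0.15, 0, 0, 0],
  ],
)

```text
t: 26.93
ee_pos: [0.5719, 0.1783, 0.2808]
tool_rot: [[-0.95, 0.004, 0.314], [-0.314, 0.006, -0.95], [-0.006, -1.0, -0.005]]
wrist_force: [0.3, 0.0, 0.2]
opening: 0.0941
```

Call:
play_rows(
  deltas=[
    [0.02, 0, 0.01, 0, 0],
    [0.05, 0, 0.03, 0, 0],
    [0.09, 0, 0.04, 0, 0],
    [0.12, 0, 0.05, 0, 0],
    [0.15, 0, 0.05, 0, 0],
    [0.15, 0, 0.05, 0, 0],
    [0.15, 0, 0.05, 0, 0],
    [0.15, 0, 0.05, 0, 0],
  ],
)

```text
t: 27.6
ee_pos: [0.4458, 0.0839, 0.2801]
tool_rot: [[-0.95, 0.006, 0.314], [-0.313, 0.006, -0.95], [-0.007, -1.0, -0.004]]
wrist_force: [0.7, 0.3, -0.1]
opening: 0.0942
```

Call:
play_rows(
  deltas=[
    [0, 0, 0, 0, 0],
    [0, 0, 0, 0, 0],
    [0, 0, 0, 0, 0],
  ],
)

```text
t: 27.85
ee_pos: [0.4466, 0.0842, 0.2798]
tool_rot: [[-0.949, 0.005, 0.314], [-0.314, 0.006, -0.949], [-0.007, -1.0, -0.004]]
wrist_force: [-0.4, 0.3, -0.3]
opening: 0.094
```

```bash
python3 -c "
from h import *
s=sense();print(s['ee_pos'],s['qd'],s['wrist_force'],s['opening'])
p,d=show('side')
cv2.imwrite('pics/s13.png',p[:,:,::-1])
cv2.imwrite('pics/s13c.png',cv2.resize(p[120:220,255:335][:,:,::-1],None,fx=6,fy=6,interpolation=cv2.INTER_CUBIC))
p,d=show('top');cv2.imwrite('pics/t13.png',p[:,:,::-1])
z=.105-.0645
for r in (0,.088,.120,.136): print(r,proj('side',[.571,.178,z+r]),proj('top',[.571,.178,z+r]))
"
```

```text
[0.4466 0.0842 0.2798] [-0.1162 -0.1017  0.2737 -0.1424  0.0959 -0.1   ] [-0.4339  0.3459 -0.2933] 0.09398556184773493
0 [294.3541 202.2451] [226.5245 256.5554]
0.088 [293.2318 170.2776] [219.4142 254.5003]
0.12 [292.7993 157.9586] [216.5462 253.6714]
0.136 [292.5778 151.6507] [215.0487 253.2386]
```

View pics/s13.png

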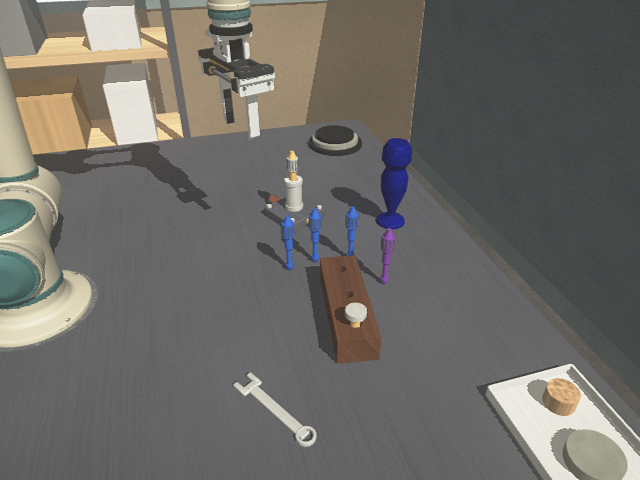

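View pics/s13c.png

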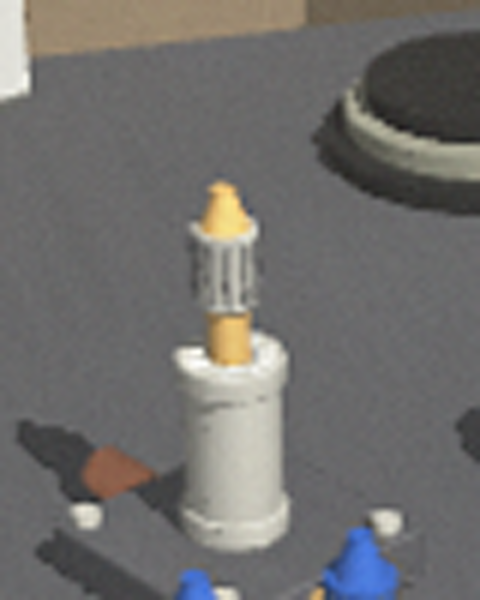

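View pics/t13.png

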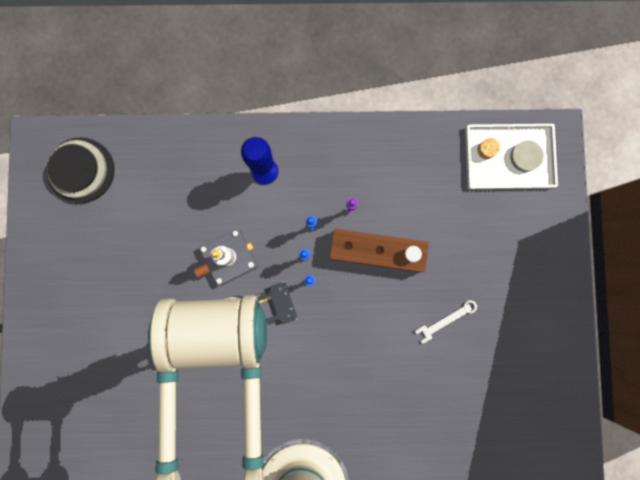

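The final pictures show the nozzle upright in the socket, with its tip at (292,150) against a prediction of (292.6,151.7), so a lean of about 1 degree at most. The vase (397,180), spanner (275,410), plug (355,313) and look-alikes are where they started. The arm is clear of everything.

```bash
python3 -c "
from h import *
print(workorder.job_done(), sense()['t'])"
```

```text
the job is handed in; nothing more can be done
the job is handed in; nothing more can be done
```

The nozzle is locked upright in the fitting and released, and I handed the job in at about 28 s. One step went wrong: the tug briefly reached about 24 N, well above the 10 to 15 N asked for.

- **Insertion:** I took the brass nozzle from the rack's far hole and pushed it through the catches, which let go at about 42 mm. I felt the seal at about 64 mm and pressed on it with about 13 N, from the wrist reading plus the nozzle's weight. About 1.4 mm of travel into the seal agrees with that.
- **Tug:** The overshoot happened because repeated offsets added up over calls. The highest wrist reading was 25.8 N including the nozzle's weight, so it came close to the 25 N limit. I backed off and held 11 to 15 N for over a second, and the catches held.
- **Release:** I lowered the nozzle to just above the seal before opening the fingers, then moved the arm clear.
- **Last checks:** In the final pictures the nozzle leans about 1 degree at most. The vase, spanner, plug and look-alikes show no movement, and the wrist reads no load. The exact seal and catch forces can't be read directly; all figures come from the wrist sensor, with about 1 N of noise.

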